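# Offer up a flow-chamber cover under the torque driver

### The job

Slide the white flow-chamber base along the bench, without lifting it, until its red-ringed threaded hole is right under the screw held in the fixed torque driver. Then pick up the grey aluminium cover plate (the blue block on it serves as its handle) and hold it level about a centimetre above the base, the red-ringed hole over the red-ringed hole and all four holes lined up with the threaded holes below, never letting it touch the base or its gasket. Finish while still holding it there, steady, ready for the screws, and do not bump the driver or disturb anything else on the bench.

Things in the scene. Friction and masses are not known exactly. Their poses are not given: they have to be found in the camera images.
- chamber: flow-chamber base: off-white plastic block 180 (x) x 56 (y) x 30 mm (z), 0.36 to 0.59 kg, loose, flat on the bench, slides when dragged; on top a glass slide and an orange gasket, 1 mm proud. Origin: centre of its underside; its +x end, with the red-ringed hole, points away from the robot within 0.3 rad. Can be gripped from above across its 56 mm width.
- chamber_center (a point): the middle of the chamber base, half-way up (15 mm above the bench), with the base's axes
- chamber_red_hole (a point): centre of the mouth of the red-ringed threaded hole (6 mm, 20 mm deep), on the base's top face: 80 mm towards +x and 18 mm towards +y from the middle of the base. Four such holes lie at x = +-80, y = +-18 mm; the other three have plain brass rings
- chamber_far_hole (a point): centre of the mouth of the diagonally opposite threaded hole, at x = -80, y = -18 mm of the base, on its top face, 30 mm above the bench
- cover: cover plate: grey aluminium, 180 (x) x 56 (y) x 6 mm (z), 0.19 kg, loose, flat on the bench; viewing window in its +x half, blue block on its -x half, small white fitting near its +x end, up to 20 mm above the underside. Origin: centre of its underside; its +x end, with the red-ringed hole, points away from the robot within 0.3 rad. Its centre of mass is about 10 mm from the middle towards -x.
- cover_block (a point): centre of the blue block by which the cover is lifted: 44 (x) x 20 (y) x 32 mm (z), standing on the plate at x = -30, y = 0 mm of the cover. This point is 22 mm above the plate's underside, 16 mm above its upper face (a plug on the block's top adds 4 mm). Grip from above across the 20 mm width. A white fitting juts 20 mm from its -x end
- cover_red_hole (a point): centre of the cover's red-ringed hole (9 mm, right through), on the plate's UNDERSIDE, at x = 80, y = 18 mm of the cover; the four holes at x = +-80, y = +-18 mm match those of the base
- cover_far_hole (a point): centre of the cover's diagonally opposite hole, on the plate's underside, at x = -80, y = -18 mm of the cover
- driver_stand: fixed torque driver on a column stand; origin on the bench straight under the screw tip. Along its +x (away from the robot and to its left): a foot 130 x 150 x 18 mm begins at 90 mm, the column, 374 mm high, is at 165 mm. A white arm at 218 to 252 mm height holds the grey driver (33 mm thick, clamp 48 mm, 155 to 312 mm high); below it a 16 mm chuck from 135 mm up, the bit, the screw.
- screw_tip (a point): lower end of the vertical screw (6 mm thick) held on the driver's bit, 90 mm above the bench, which is 60 mm above the top of the chamber base
- well_plate: white microplate with 8 x 12 small dark wells, 86 x 128 x 14 mm, loose; bystander; origin at the centre of its underside
- culture_plate: white culture plate with 4 x 6 larger pink wells, 86 x 128 x 14 mm, loose; bystander; origin at the centre of its underside
- tip_box: clear open box with a red deck and rows of pink pipette tips, 84 x 122 x 55 mm, loose; bystander; origin at the centre of its underside
- tube_rack: yellow rack 75 x 130 x 46 mm with three teal-capped tubes standing to 93 mm, loose; bystander; origin at the centre of its underside
- screw_dish: clear round dish 86 mm across, 14 mm high, with three spare screws, loose; bystander; origin at the centre of its underside
- reagent_bottle: amber bottle with a teal cap, 72 mm across, 150 mm high, loose; bystander; origin at the centre of its underside
- hex_driver: green-handled hand screwdriver 170 mm long, lying down, loose; bystander

How it is judged:
By the outcome, as a careful person would: the job done as asked, in the order asked, and still so for the second after the job is handed in, while the arm keeps its last pose, push and grip.
It also fails if it takes over 72 s, if anything falls off the work surface, if the arm or the gripper's body presses on something with over 40 N, if the wrist force passes 120 N, or if a joint passes its speed limit or range.

### The arm

A 6-joint arm with a two-finger parallel gripper is mounted at the origin on the work surface. World frame = base frame: x ahead of the robot, y to its left, z up, the work surface at z = 0. Lengths are in m, angles in rad, forces in N, time in s.
With the tool pointing down it reaches from about 0.375 to 0.925 m from the base axis. Payload 5.7 kg.
Tool frame: the origin (TCP) lies at the very end of the fingers, on their centre line; the grasp point (between the pads) lies 19 mm behind it; x points along the fingers, y is the direction in which the jaws open and shut, and the axes are right-handed (so a half turn about x gives the same grasp; the last joint's range is limited). The gripper opens to 88 mm and grips with 3 to 60 N. Pads are 20 mm wide; open, the fingers measure 115 mm over their backs; the gripper's body (75 mm by 178 mm) begins 61 mm behind the grasp point.
Start: joints at [1.042, 0.359, 1.51, -0, 1.272, -0.115], TCP at [0.241, 0.549, 0.223] pointing down, gripper open.
Joint ranges: [-2.97, 2.97], [-1.01, 2.36], [0.21, 2.38], [-0.96, 4.11], [0.2, 2.71], [-2.98, 2.98]. Speed limits (rad/s): [2.39, 2.39, 3.14, 3.14, 3.14, 3.14].

### API

Orientations are given as a unit quaternion [x, y, z, w].
In Python, from cell import env gives the robot as it stands.
- The arm moves only by the tool send_rows, never from a script. Its argument "series" is a list of rows, each an object with "offset": the shift along the tool's x, y, z in mm, a list of three; "dr": the turn, a rotation vector about the tool's x, y, z in degrees, a list of three; "jaw": the opening in per cent of the stroke, from 0 (shut) to 100 (fully open). In form: [{"offset": [x, y, z], "dr": [ax, ay, az], "jaw": jaw}, ...]. A call has 1 to 5 rows; each row shifts and turns the commanded pose from where the row before left it, along the tool's axes as they then stand; what a row does not reach is not made up. A row lasts 1/8 s, in which the tool goes at most 62.5 mm and 10.7 degrees, less where a joint would pass 70% of its speed; a pose out of reach is approached as far as the arm can. A call is refused whole if a number of a shift passes 62.5 or a number of a turn 10.7, either way. A call with a gripper value outside its range is refused whole. The fingers move at their own pace and stop on an object; "grip_force" is the grip in N (left out, the last holds). Time passes only in rows, so rows that do not move let the fingers close. It gives the time, the measured TCP pose, the force and the opening at its end, in the units of the state.
- env.observe(): the state, without advancing time (a new reading comes with each control period).
- env.get_image(name): name is "scene" or "top" or "wrist"; returns a dict with "color" (420x560x3 uint8, blue, green, red), "z_map" (420x560 float32, m along the optical axis (not along the pixel's ray), 0 where there is no reading), "fx", "fy", "cx", "cy" (pixels), "k1" (the pictures are not rectified: a ray, as slopes to the right and down, at radius r is drawn at 1 + k1 r^2 times it, then the intrinsics apply), "world_to_cam" (4x4, takes a point from world to camera coordinates). Camera axes: x right, y down, z forward; pixel columns grow to the right and rows downward; lengths in m; the calibration is good to about 2 mm. A picture is of the moment at which its call begins.
- env.finish_job(): hands the job in, once; it reports no verdict.
The state is a dict: "clock": time; "joint_pos": joint angles; "joint_vel": joint speeds; "joint_torque": joint torques, N m; "tcp_pos": TCP position; "tool_rot": TCP orientation; "wrist_force": force on the tool from outside, world axes, zero at the start; "moment": the same for the moment, N m; "opening": finger opening in m.
Only numpy, scipy, OpenCV 4.12 (cv2) and the standard library are available. Lean on these libraries where they do the work, as an engineer would, in place of code of your own. Each camera call takes 0.05 s, during which the arm holds its last target.

## Working session

There is one attempt and no reset: what is moved stays moved. The work goes in short steps, Python scripts to look and compute and a tool call to move; the robot and the scene stay as the last step left them, time stands still between calls to the robot, and variables do not carry over. Pictures are saved under pics/ and viewed, and the job is handed in when it is done.

Besides the shell and the picture viewer there is one more tool, called as a command line: name --argument value ..., lists and objects as JSON in quotes. send_rows: Moves the arm, as the interface text tells. Its arguments: {"type":"object","properties":{"series":{"type":"array"},"grip_force":{"type":"number"}},"required":["series"]}

```bash
ls; mkdir -p pics; cat > h.py <<'E'
import numpy as np, cv2
from cell import env
def save(im,name): cv2.imwrite('pics/'+name,im)
def undist(I,uv):
    uv=np.atleast_2d(np.float64(uv)); d=np.c_[(uv[:,0]-I['cx'])/I['fx'],(uv[:,1]-I['cy'])/I['fy']]
    s=d.copy()
    for _ in range(20): s=d/(1+I['k1']*(s**2).sum(1,keepdims=True))
    return s
def rays(I,uv):
    s=undist(I,uv); T=np.linalg.inv(np.array(I['world_to_cam'])); D=np.c_[s,np.ones(len(s))]@T[:3,:3].T
    return T[:3,3],D
def onplane(I,uv,z):
    o,D=rays(I,uv); t=(z-o[2])/D[:,2]; return o+D*t[:,None]
def proj(I,P):
    P=np.atleast_2d(P); T=np.array(I['world_to_cam']); c=P@T[:3,:3].T+T[:3,3]; s=c[:,:2]/c[:,2:]
    s=s*(1+I['k1']*(s**2).sum(1,keepdims=True)); return np.c_[s[:,0]*I['fx']+I['cx'],s[:,1]*I['fy']+I['cy']]
def depthpt(I,u,v):
    o,D=rays(I,[[u,v]]); return o+D[0]*I['z_map'][int(round(v)),int(round(u))]
E
python3 - <<'E'
from h import *
print(env.observe())
for n in ['scene','top','wrist']:
    I=env.get_image(n); save(I['color'],n+'0.png'); np.savez('pics/'+n+'0.npz',**I)
    print(n,I['fx'],I['cx'],I['cy'],I['k1'],np.linalg.inv(np.array(I['world_to_cam'])).round(3).tolist())
E
```

```text
pics
{'clock': 0.0, 'joint_pos': array([ 1.04188826e+00,  3.59490781e-01,  1.51142792e+00,  1.26305173e-05,
        1.27250157e+00, -1.15105607e-01]), 'joint_vel': array([-0.00063217,  0.00151379,  0.00098058, -0.00033348, -0.00112015,
       -0.00083771]), 'joint_torque': array([-2.07338118e-03, -5.15394080e+01, -2.70724279e+01,  6.71648677e-02,
        3.50710284e-02, -1.21116714e-04]), 'tcp_pos': array([0.2409109 , 0.54875561, 0.22181979]), 'tool_rot': array([ 0.14464931,  0.69223372, -0.14587251,  0.69181664]), 'wrist_force': array([0.11503338, 0.65451489, 0.3342485 ]), 'moment': array([-0.00419216,  0.0276849 ,  0.01835262]), 'opening': 0.08774439932668136}
scene 395.8262229499939 281.75263929931975 205.46078441966915 -0.024293053157247238 [[0.073, 0.66, -0.748, 1.488], [0.997, -0.035, 0.066, -0.083], [0.017, -0.75, -0.661, 0.91], [0.0, 0.0, 0.0, 1.0]]
top 439.4255180567132 280.7652605668317 211.28556434931218 0.020677522273067097 [[0.008, -0.983, 0.185, 0.359], [-1.0, -0.008, 0.0, 0.011], [0.001, -0.185, -0.983, 1.223], [0.0, 0.0, 0.0, 1.0]]
wrist 369.01781681844415 279.4302990814381 198.02334619378854 -0.0854594379789482 [[0.401, 0.879, 0.257, 0.17], [0.916, -0.384, -0.115, 0.58], [-0.003, 0.282, -0.96, 0.384], [0.0, 0.0, 0.0, 1.0]]
```

View pics/scene0.png

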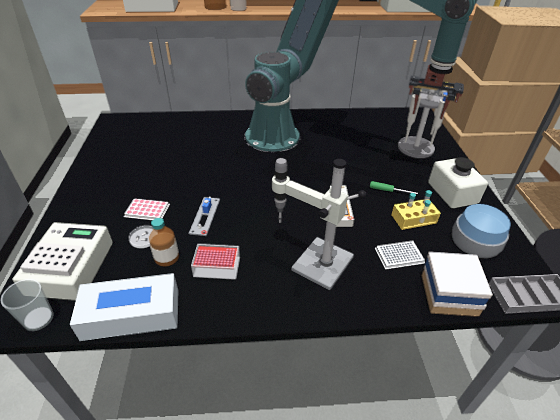

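View pics/top0.png

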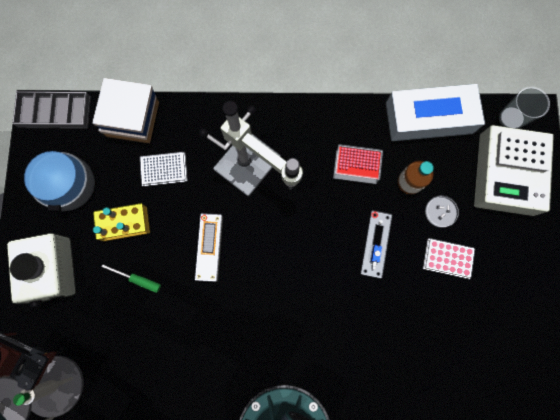

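View pics/wrist0.png

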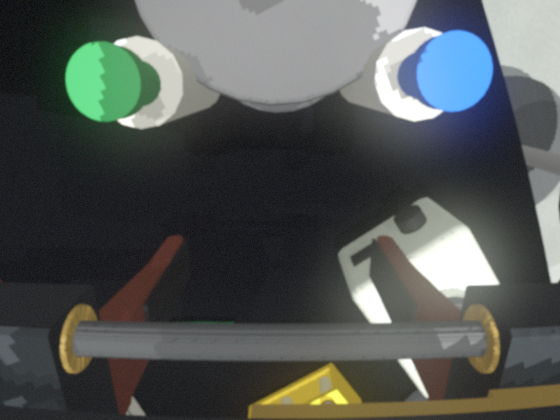

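The top view shows the chamber at about (208,247), the cover at (376,245), and the driver head at (292,172), with the screw hidden beneath it. In the scene view the screw is at about (280,217).

```bash
python3 - <<'E'
from h import *
t=dict(np.load('pics/top0.npz'));s=dict(np.load('pics/scene0.npz'))
a=cv2.resize(t['color'][200:290,180:250],None,fx=5,fy=5,interpolation=cv2.INTER_CUBIC)
b=cv2.resize(t['color'][200:290,345:405],None,fx=5,fy=5,interpolation=cv2.INTER_CUBIC)
save(np.hstack([a,b]),'crop1.png')
save(cv2.resize(s['color'][150:250,255:375],None,fx=6,fy=5.5,interpolation=cv2.INTER_CUBIC),'crop2.png')
save(cv2.resize(s['color'][70:170,380:480],None,fx=5.5,fy=5.5,interpolation=cv2.INTER_CUBIC),'crop3.png')
E
```

```text
(no output)
```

View pics/crop1.png

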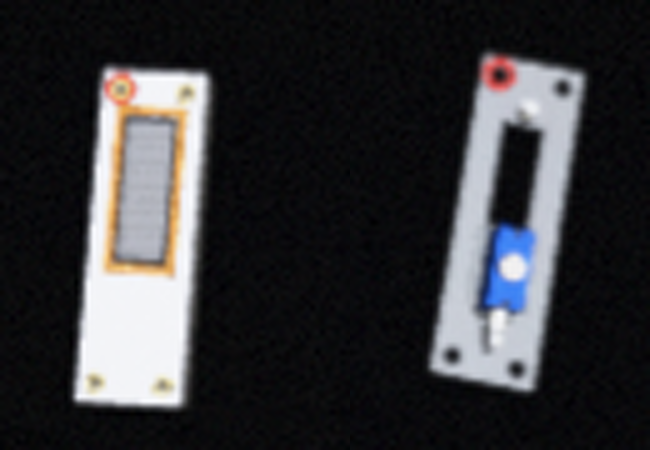

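View pics/crop2.png

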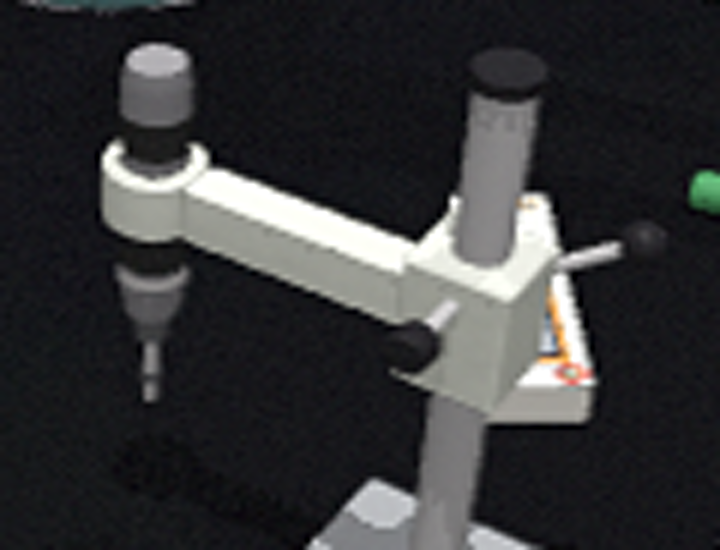

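View pics/crop3.png

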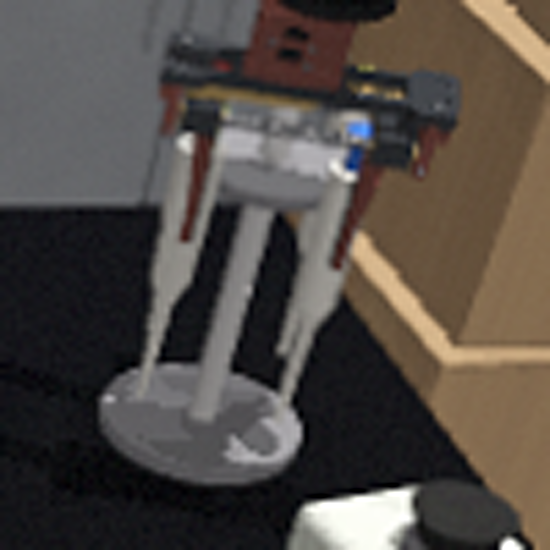

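```bash
cat > m.py <<'E'
from h import *
def cents(mask,amin,amax):
    n,l,st,c=cv2.connectedComponentsWithStats(mask.astype(np.uint8))
    return [(c[i],st[i,4]) for i in range(1,n) if amin<=st[i,4]<=amax]
E
python3 - <<'E'
from m import *
t=dict(np.load('pics/top0.npz'));s=dict(np.load('pics/scene0.npz'));w=dict(np.load('pics/wrist0.npz'))
K=6
def rectfit(x0,y0,x1,y1,thr,z):
    c=cv2.resize(t['color'][y0:y1,x0:x1],None,fx=K,fy=K,interpolation=cv2.INTER_CUBIC)
    g=c.max(2)>thr
    cn=max(cv2.findContours(g.astype(np.uint8),0,1)[0],key=cv2.contourArea)
    uv=(cn[:,0]+.5)/K-.5+[x0,y0]
    P=onplane(t,uv,z)[:,:2]
    hull=cv2.convexHull(P.astype(np.float32)*1000)
    r=cv2.minAreaRect(hull); return r
print('chamber',rectfit(180,200,240,290,110,.03))
print('cover',rectfit(345,200,405,290,90,.006))
# red rings
hsv=cv2.cvtColor(t['color'],cv2.COLOR_BGR2HSV).astype(int)
red=((hsv[...,0]<8)|(hsv[...,0]>170))&(hsv[...,1]>110)&(hsv[...,2]>90)
for c,a in cents(red,4,60):
    if 200<c[1]<290: print('red',c,a,onplane(t,[c],.03),onplane(t,[c],.006))
# brass holes by hand from crop
f=lambda u,v,ox:[u/5-.5+ox, v/5-.5+200]
print('cham holes',onplane(t,[f(120,89,180),f(187,93,180),f(96,382,180),f(164,386,180)],.03).round(4))
print('cov holes',onplane(t,[f(499-350,74,345),f(562-350,88,345),f(452-350,356,345),f(517-350,369,345)],.006).round(4))
# scene: screw tip & pixel
g=lambda u,v:[u/6-.5+255,v/5.5-.5+150]
print('tip',onplane(s,[g(150,402)],.09), 'ray',rays(s,[g(150,402)]))
print('cap scene', onplane(s,[g(157,60)],.312))
print('cham red scene',onplane(s,[g(572,373)],.03))
for (u,v) in [(280,80),(200,90),(380,90),(105,80),(455,70)]: print('wr',u,v,depthpt(w,u,v))
print(t['z_map'][172,292],depthpt(t,292,163))
E
```

```text
chamber ((483.62811279296875, 207.65798950195312), (60.48929977416992, 183.43968200683594), 87.48047637939453)
cover ((498.2359924316406, -255.02210998535156), (59.540992736816406, 182.97372436523438), 78.8108139038086)
red [374.34615385 214.38461538] 26 [[ 0.57629387 -0.2474551   0.03      ]] [[ 0.58066884 -0.25264359  0.006     ]]
red [433.8 243.4] 5 [[ 0.49736514 -0.40627097  0.03      ]] [[ 0.50015286 -0.41465323  0.006     ]]
red [440.875 245.125] 8 [[ 0.49282942 -0.42514024  0.03      ]] [[ 0.49552592 -0.43390195  0.006     ]]
red [448.         246.71428571] 7 [[ 0.48867397 -0.44412743  0.03      ]] [[ 0.49128691 -0.45327097  0.006     ]]
red [455.  248.2] 10 [[ 0.48480548 -0.46275698  0.03      ]] [[ 0.48734062 -0.47227516  0.006     ]]
red [462.11111111 249.66666667] 9 [[ 0.48099919 -0.48165225  0.03      ]] [[ 0.48345779 -0.49155041  0.006     ]]
red [433.  250.5] 6 [[ 0.47801326 -0.40299812  0.03      ]] [[ 0.48041181 -0.41131456  0.006     ]]
red [439.71428571 252.        ] 7 [[ 0.47411043 -0.42087726  0.03      ]] [[ 0.4764305  -0.42955324  0.006     ]]
red [469.  251.2] 
[... 1839 characters left out ...]
4 0.03  ]
 [0.4046 0.2297 0.03  ]
 [0.4028 0.1932 0.03  ]]
cov holes [[ 0.5809 -0.2525  0.006 ]
 [ 0.5732 -0.2876  0.006 ]
 [ 0.4232 -0.2217  0.006 ]
 [ 0.4165 -0.2571  0.006 ]]
tip [[ 0.6374957  -0.01326655  0.09      ]] ray (array([ 1.4881186 , -0.08260561,  0.9097332 ]), array([[-0.71950743,  0.0586511 , -0.69337908]]))
cap scene [[ 0.63319828 -0.01283892  0.312     ]]
cham red scene [[0.56319794 0.22311018 0.03      ]]
wr 280 80 [0.1663809  0.58185501 0.2269814 ]
wr 200 90 [0.1557185  0.54807543 0.21714304]
wr 380 90 [0.18410715 0.61288693 0.24962435]
wr 105 80 [0.14726594 0.53646692 0.27844627]
wr 455 70 [0.18421374 0.6275494  0.27835906]
0.95050395 [ 0.63567743 -0.01269665  0.31304845]
```

```bash
python3 - <<'E'
from m import *
t=dict(np.load('pics/top0.npz'))
save(cv2.resize(t['color'][95:200,205:315],None,fx=6,fy=5.5,interpolation=cv2.INTER_CUBIC),'crop4.png')
save(cv2.resize(t['color'][300:420,0:140],None,fx=5,fy=5,interpolation=cv2.INTER_CUBIC),'crop5.png')
E
```

```text
(no output)
```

View pics/crop4.png

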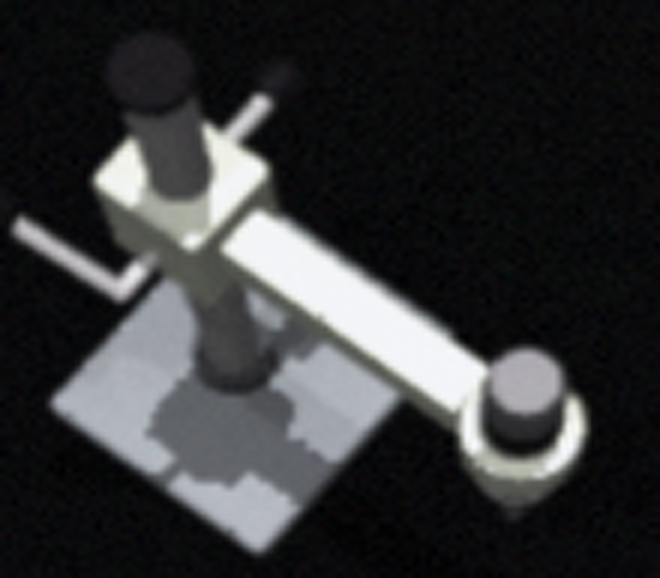

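View pics/crop5.png

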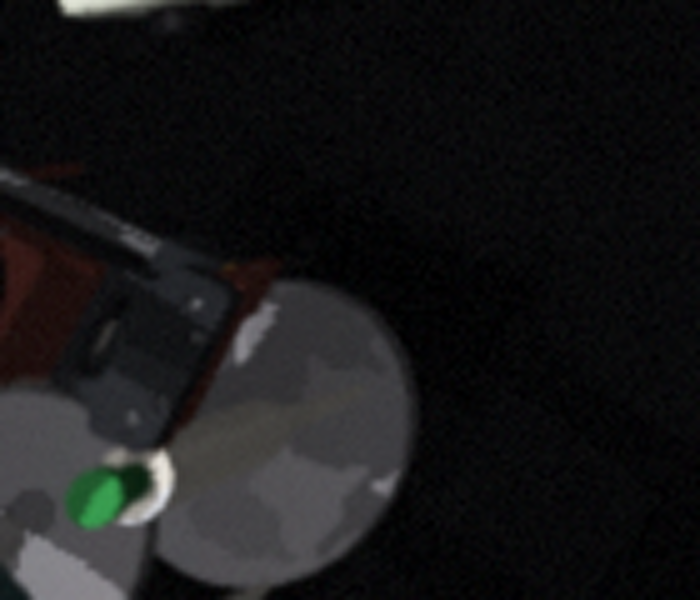

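```bash
cat >> m.py <<'E'
from scipy.spatial.transform import Rotation as Ro
def cur():
    o=env.observe(); return o,np.array(o['tcp_pos']),Ro.from_quat(o['tool_rot']).as_matrix()
def plan(p=None,yaw=None):
    """yaw deg: direction of heading h = -tool z or +tool z chosen as the one near +x"""
    o,x,R=cur()
    print('t',o['clock'],'tcp',x.round(4),'open',round(o['opening'],4),'F',np.round(o['wrist_force'],1),'q',np.round(o['joint_pos'],2))
    s=1 if R[0,2]>0 else -1
    h=s*R[:,2]; cy=np.degrees(np.arctan2(h[1],h[0]))
    print('heading s',s,'yaw',cy.round(2),'tilt: toolx',R[:,0].round(4))
    print('cols x',R[:,0].round(3),'y',R[:,1].round(3),'z',R[:,2].round(3))
    if yaw is not None:
        # desired R
        c,sn=np.cos(np.radians(yaw)),np.sin(np.radians(yaw))
        X=np.array([0,0,-1.]);Z=s*np.array([c,sn,0]);Y=np.cross(Z,X)
        Rd=np.c_[X,Y,Z]; rv=np.degrees(Ro.from_matrix(R.T@Rd).as_rotvec()); print('turn(tool) deg',rv.round(2))
        if p is not None: print('offset AFTER turn mm',(Rd.T@(np.array(p)-x)*1000).round(1))
    if p is not None: print('offset now mm',(R.T@(np.array(p)-x)*1000).round(1))
E
python3 - <<'E'
from m import *
t=dict(np.load('pics/top0.npz'))
plan([.4635,.21,.1],-2.3)
print('cap',onplane(t,[[292.5,163.6]],.312),'hex',onplane(t,[[158,289],[130,277],[103,267]],.015).round(3))
print('stand foot',onplane(t,[[205+258/6,95+550/5.5],[205+50/6,95+403/5.5],[205+400/6,95+400/5.5]],.018).round(3))
E
```

```text
t 0.15 tcp [0.241  0.5489 0.222 ] open 0.0876 F [-0.2  1.3 -0.1] q [ 1.04  0.36  1.51  0.    1.27 -0.12]
heading s 1 yaw -23.71 tilt: toolx [-7.0e-04 -1.2e-03 -1.0e+00]
cols x [-0.001 -0.001 -1.   ] y [ 0.402  0.916 -0.001] z [ 0.916 -0.402 -0.   ]
turn(tool) deg [-2.141e+01 -2.000e-02  7.000e-02]
offset AFTER turn mm [ 122.  -329.7  235.9]
offset now mm [ 122.3 -220.7  340. ]
cap [[ 0.63466299 -0.0138045   0.312     ]] hex [[0.37  0.341 0.015]
 [0.401 0.418 0.015]
 [0.428 0.493 0.015]]
stand foot [[0.631 0.103 0.018]
 [0.708 0.203 0.018]
 [0.711 0.038 0.018]]
```

```bash
python3 - <<'E'
from m import *
t=dict(np.load('pics/top0.npz'))
for u,v in [(26,265),(60,260),(40,240)]: print(depthpt(t,u,v))
E
```

```text
[0.42503382 0.63621754 0.12844441]
[0.44165022 0.58186393 0.07398777]
[0.49055967 0.62569073 0.09798279]
```

send_rows --series '[{"offset":[0,0,50],"dr":[0,0,0],"jaw":100},{"offset":[0,-30,50],"dr":[0,0,0],"jaw":100},{"offset":[0,-45,40],"dr":[-7,0,0],"jaw":100},{"offset":[10,-50,35],"dr":[-7,0,0],"jaw":100},{"offset":[10,-50,35],"dr":[-7,0,0],"jaw":100}]'

```text
clock: 0.78
tcp_pos: [0.3845, 0.3094, 0.2024]
tool_rot: [0.015, 0.707, -0.015, 0.707]
wrist_force: [1.2, -0.0, 0.1]
opening: 0.0883
```

```bash
python3 - <<'E'
from m import *
plan([.4485,.2096,.09],-2.3)
E
```

```text
t 0.775 tcp [0.3845 0.3094 0.2024] open 0.0883 F [ 1.2 -0.   0.1] q [ 0.54  0.23  1.76 -0.    1.15 -0.99]
heading s 1 yaw -2.44 tilt: toolx [ 0.e+00 -1.e-04 -1.e+00]
cols x [ 0. -0. -1.] y [ 0.043  0.999 -0.   ] z [ 0.999 -0.043  0.   ]
turn(tool) deg [-0.14  0.    0.01]
offset AFTER turn mm [112.4 -97.1  68. ]
offset now mm [112.4 -96.9  68.2]
```

send_rows --series '[{"offset":[0,-48,34],"dr":[0,0,0],"jaw":100},{"offset":[20,-49,34],"dr":[0,0,0],"jaw":100},{"offset":[50,0,0],"dr":[0,0,0],"jaw":100},{"offset":[0,0,0],"dr":[0,0,0],"jaw":100}]'

```text
clock: 1.27
tcp_pos: [0.4448, 0.2097, 0.1301]
tool_rot: [0.017, 0.71, -0.018, 0.704]
wrist_force: [0.8, -0.5, -0.1]
opening: 0.0877
```

```bash
python3 - <<'E'
from m import *
plan([.4485,.2096,.01],-2.3)
w=env.get_image('wrist'); save(w['color'],'w1.png'); np.savez('pics/w1.npz',**w)
E
```

```text
t 1.275 tcp [0.4448 0.2097 0.1301] open 0.0877 F [ 0.8 -0.5 -0.1] q [ 0.3   0.32  1.84  0.    0.99 -1.22]
heading s 1 yaw -2.82 tilt: toolx [-0.0076 -0.0023 -1.    ]
cols x [-0.008 -0.002 -1.   ] y [ 0.049  0.999 -0.003] z [ 0.999 -0.049 -0.008]
turn(tool) deg [-0.52 -0.43  0.15]
offset AFTER turn mm [120.1   0.    3.7]
offset now mm [120.1   0.4   4.7]
```

View pics/w1.png

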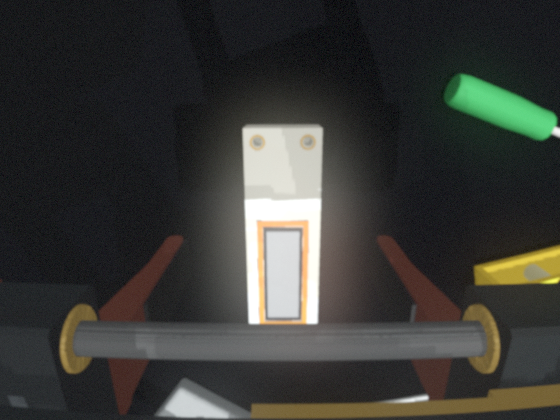

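The wrist view shows the base centred at column 283, between finger tips at 180 and 380, with its plain holes at (257,142) and (307,142). I'll descend now.

send_rows --series '[{"offset":[45,0,2],"dr":[-0.5,-0.4,0.1],"jaw":100},{"offset":[45,0,2],"dr":[0,0,0],"jaw":100},{"offset":[20,0,0],"dr":[0,0,0],"jaw":100},{"offset":[9,0,0],"dr":[0,0,0],"jaw":100},{"offset":[0,0,0],"dr":[0,0,0],"jaw":100}]'

```text
clock: 1.95
tcp_pos: [0.4527, 0.2122, 0.0146]
tool_rot: [0.014, 0.704, -0.013, 0.71]
wrist_force: [0.0, 0.4, -0.7]
opening: 0.0875
```

```bash
python3 - <<'E'
from m import *
plan([.4485,.2096,.01],-2.3)
E
```

```text
t 1.95 tcp [0.4527 0.2122 0.0146] open 0.0875 F [ 0.   0.4 -0.7] q [ 0.3   0.51  1.93 -0.    0.69 -1.23]
heading s 1 yaw -2.14 tilt: toolx [ 0.0081  0.0017 -1.    ]
cols x [ 0.008  0.002 -1.   ] y [0.037 0.999 0.002] z [ 0.999 -0.037  0.008]
turn(tool) deg [ 0.16  0.46 -0.12]
offset AFTER turn mm [ 4.6 -2.8 -4.1]
offset now mm [ 4.6 -2.8 -4.2]
```

send_rows --series '[{"offset":[3,-2.5,-3],"dr":[0,0.4,-0.1],"jaw":100},{"offset":[0,0,0],"dr":[0,0,0],"jaw":100},{"offset":[0,0,0],"dr":[0,0,0],"jaw":60},{"offset":[0,0,0],"dr":[0,0,0],"jaw":55},{"offset":[0,0,0],"dr":[0,0,0],"jaw":50}]' --grip_force 25

```text
clock: 2.58
tcp_pos: [0.4491, 0.209, 0.0108]
tool_rot: [0.014, 0.707, -0.014, 0.707]
wrist_force: [0.1, 0.9, 1.2]
opening: 0.0611
```

```bash
python3 - <<'E'
from m import *
plan([.4485,.2096,.01],-2.3)
E
```

```text
t 2.575 tcp [0.4491 0.209  0.0108] open 0.0611 F [0.1 0.9 1.2] q [ 0.3   0.52  1.94 -0.    0.69 -1.24]
heading s 1 yaw -2.21 tilt: toolx [ 1.e-04 -1.e-04 -1.e+00]
cols x [ 0. -0. -1.] y [ 0.039  0.999 -0.   ] z [ 0.999 -0.039  0.   ]
turn(tool) deg [0.09 0.   0.  ]
offset AFTER turn mm [ 0.8  0.6 -0.6]
offset now mm [ 0.8  0.6 -0.6]
```

send_rows --series '[{"offset":[0,0,0],"dr":[0,0,0],"jaw":50},{"offset":[0,0,0],"dr":[0,0,0],"jaw":50}]' --grip_force 30

```text
clock: 2.82
tcp_pos: [0.4491, 0.2092, 0.0108]
tool_rot: [0.014, 0.707, -0.014, 0.707]
wrist_force: [-0.1, 1.3, 0.6]
opening: 0.0558
```

```bash
cat > hole.py <<'E'
from m import *
# remeasure chamber from top: red ring and whole outline
def top_ring(I,x0,y0,x1,y1,z):
    K=6; c=cv2.resize(I['color'][y0:y1,x0:x1],None,fx=K,fy=K,interpolation=cv2.INTER_CUBIC)
    h=cv2.cvtColor(c,cv2.COLOR_BGR2HSV).astype(int)
    m=((h[...,0]<6)|(h[...,0]>172))&(h[...,1]>110)&(h[...,2]>120)
    ys,xs=np.nonzero(m)
    return xs,ys
E
python3 - <<'E'
from hole import *
plan()
t=env.get_image('top'); save(cv2.resize(t['color'][190:300,160:260],None,fx=6,fy=5.4,interpolation=cv2.INTER_CUBIC),'c6.png'); np.savez('pics/t1.npz',**t)
E
```

```text
t 2.825 tcp [0.4491 0.2092 0.0108] open 0.0558 F [-0.1  1.3  0.6] q [ 0.3   0.52  1.94  0.    0.69 -1.24]
heading s 1 yaw -2.22 tilt: toolx [ 1.e-04  2.e-04 -1.e+00]
cols x [ 0.  0. -1.] y [0.039 0.999 0.   ] z [ 0.999 -0.039  0.   ]
```

View pics/c6.png

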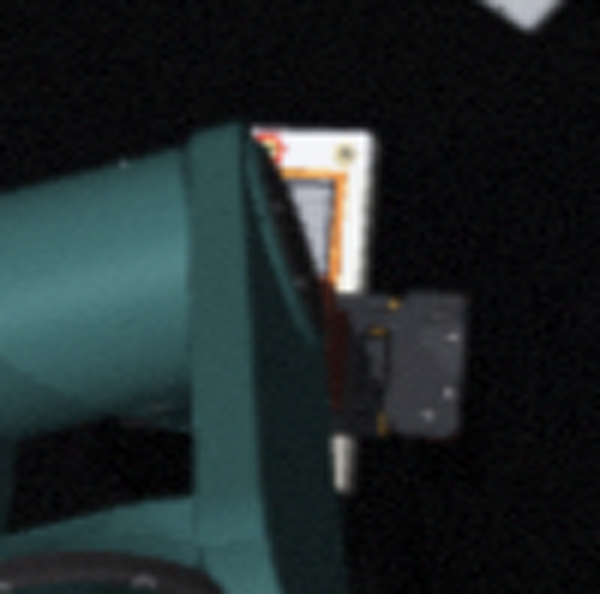

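```bash
python3 - <<'E'
from hole import *
t=dict(np.load('pics/t1.npz'))
o,x,R=cur()
v,u=np.mgrid[150:300:1,100:260:1]
o_,D=rays(t,np.c_[u.ravel(),v.ravel()]); P=o_+D*t['z_map'][v.ravel(),u.ravel()][:,None]
m=(P[:,2]>.06)
q=P[m]-x
for lo in np.arange(.05,.6,.05):
    k=(P[m][:,2]>lo)&(P[m][:,2]<=lo+.05)&(abs(q[:,0])<.3)&(abs(q[:,1])<.2)
    if k.sum(): print(lo.round(2),'dx max',q[k,0].max().round(3),'dy',q[k,1].min().round(3),q[k,1].max().round(3),k.sum())
E
```

```text
0.05 dx max 0.285 dy -0.104 0.073 49
0.1 dx max 0.282 dy -0.103 0.052 616
0.15 dx max 0.032 dy -0.043 -0.037 48
0.2 dx max 0.252 dy -0.147 0.018 40
0.25 dx max 0.236 dy -0.147 0.002 25
0.3 dx max -0.034 dy -0.019 -0.0 13
0.35 dx max 0.059 dy -0.075 0.052 141
0.4 dx max 0.059 dy -0.087 0.065 2666
0.45 dx max 0.029 dy -0.094 0.058 971
0.5 dx max -0.012 dy -0.094 0.044 872
0.55 dx max -0.053 dy -0.094 0.032 1064
```

send_rows --series '[{"offset":[0,-6,0],"dr":[0,0,0],"jaw":50},{"offset":[0,-12,0],"dr":[0,0,0],"jaw":50},{"offset":[0,-18,2],"dr":[0,0,0],"jaw":50},{"offset":[0,-20,4],"dr":[0,0,0],"jaw":50},{"offset":[0,-20,4],"dr":[0,0,0],"jaw":50}]'

```text
clock: 3.5
tcp_pos: [0.4558, 0.1311, 0.0108]
tool_rot: [0.014, 0.707, -0.014, 0.707]
wrist_force: [0.6, 3.7, 0.8]
opening: 0.0558
```

send_rows --series '[{"offset":[0,-20,4],"dr":[0,0,0],"jaw":50},{"offset":[0,-20,4],"dr":[0,0,0],"jaw":50},{"offset":[0,-20,6],"dr":[0,0,0],"jaw":50},{"offset":[0,-20,8],"dr":[0,0,0],"jaw":50},{"offset":[0,-20,9],"dr":[0,0,0],"jaw":50}]'

```text
clock: 4.12
tcp_pos: [0.4816, 0.0302, 0.0108]
tool_rot: [0.014, 0.708, -0.014, 0.706]
wrist_force: [-2.2, 4.0, 4.2]
opening: 0.0561
```

send_rows --series '[{"offset":[0,-20,9],"dr":[0,0,0],"jaw":50},{"offset":[0,-18,9],"dr":[0,0,0],"jaw":50},{"offset":[0,-8,6],"dr":[0,0,0],"jaw":50},{"offset":[0,-4,3],"dr":[0,0,0],"jaw":50},{"offset":[0,0,0],"dr":[0,0,0],"jaw":50}]'

```text
clock: 4.75
tcp_pos: [0.5063, -0.0205, 0.0108]
tool_rot: [0.014, 0.708, -0.014, 0.706]
wrist_force: [-2.6, -0.3, 7.6]
opening: 0.0558
```

```bash
python3 - <<'E'
from hole import *
plan([.4491+.072,.2092-.237,.0108],-2.2)
for n in ['scene','top','wrist']:
    I=env.get_image(n);np.savez('pics/%s2.npz'%n,**I); save(I['color'],n+'2.png')
s=dict(np.load('pics/scene2.npz'))
save(cv2.resize(s['color'][150:250,240:340],None,fx=6,fy=5.5,interpolation=cv2.INTER_CUBIC),'c7.png')
E
```

```text
t 4.75 tcp [ 0.5063 -0.0205  0.0108] open 0.0558 F [-2.6 -0.3  7.6] q [-0.18  0.53  1.91 -0.    0.71 -1.71]
heading s 1 yaw -2.27 tilt: toolx [-0.003 -0.    -1.   ]
cols x [-0.003 -0.    -1.   ] y [ 0.04   0.999 -0.   ] z [ 0.999 -0.04  -0.003]
turn(tool) deg [-0.07 -0.17  0.01]
offset AFTER turn mm [ 0.  -6.7 15. ]
offset now mm [-0.  -6.7 15. ]
```

View pics/c7.png

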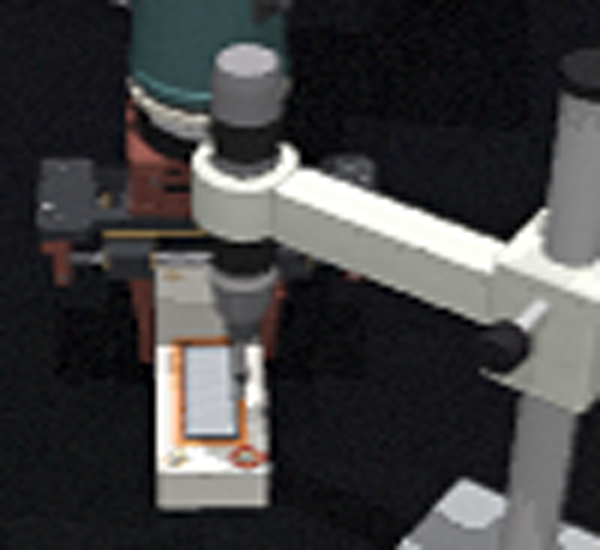

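View pics/wrist2.png

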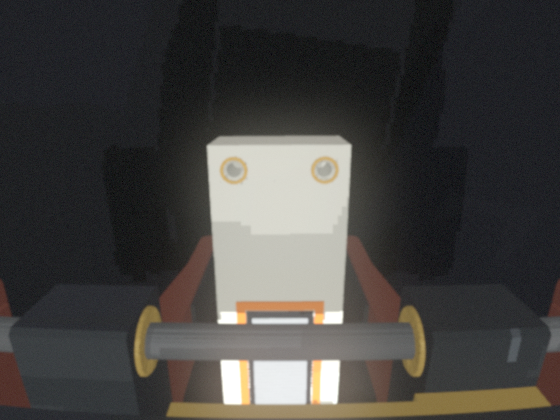

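View pics/top2.png

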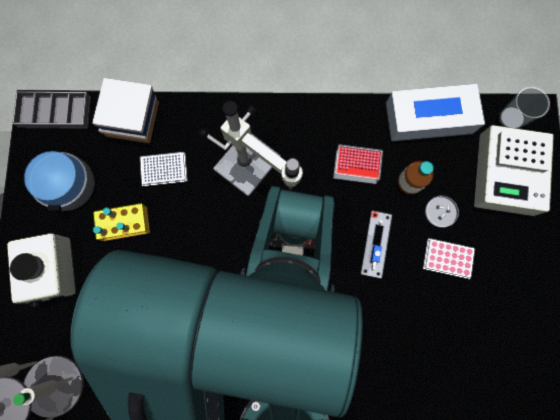

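```bash
python3 - <<'E'
from hole import *
s=dict(np.load('pics/scene2.npz'));s0=dict(np.load('pics/scene0.npz'))
a=cv2.resize(s0['color'][205:235,265:300],None,fx=11,fy=11,interpolation=cv2.INTER_CUBIC)
b=cv2.resize(s['color'][215:245,265:300],None,fx=11,fy=11,interpolation=cv2.INTER_CUBIC)
save(np.hstack([a,b]),'c8.png')
def red(I,x0,y0,x1,y1):
    K=8;c=cv2.resize(I['color'][y0:y1,x0:x1],None,fx=K,fy=K,interpolation=cv2.INTER_CUBIC)
    h=cv2.cvtColor(c,cv2.COLOR_BGR2HSV).astype(int)
    m=((h[...,0]<7)|(h[...,0]>172))&(h[...,1]>90)&(h[...,2]>100)
    cn=np.vstack(cv2.findContours(m.astype(np.uint8),0,1)[0]); (x,y),r,an=cv2.fitEllipse(cv2.convexHull(cn))
    return (x+.5)/K-.5+x0,(y+.5)/K-.5+y0,np.array(r)/K
r=red(s,270,224,290,242);print(r,onplane(s,[r[:2]],.03))
E
```

```text
(281.1402597427368, 232.5146312713623, array([4.15704727, 6.16058445])) [[ 0.6200872  -0.00614399  0.03      ]]
```

View pics/c8.png

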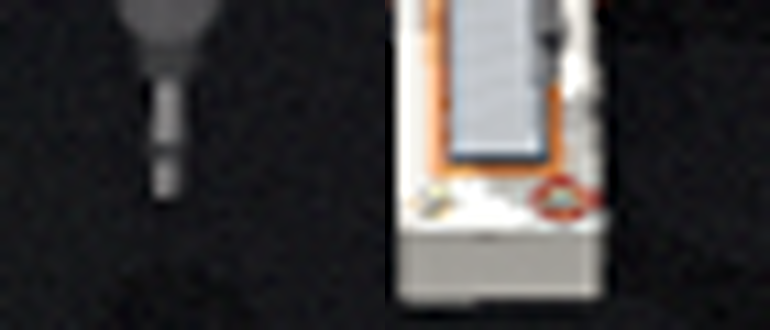

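send_rows --series '[{"offset":[0,-3,8],"dr":[0,0,0],"jaw":50},{"offset":[0,-3,7],"dr":[0,0,0],"jaw":50},{"offset":[0,-0.4,1],"dr":[0,0,0],"jaw":50},{"offset":[0,0,0],"dr":[0,0,0],"jaw":50},{"offset":[0,0,0],"dr":[0,0,0],"jaw":50}]'

```text
clock: 5.52
tcp_pos: [0.5207, -0.027, 0.0107]
tool_rot: [0.014, 0.709, -0.014, 0.705]
wrist_force: [-5.3, 1.9, 8.8]
opening: 0.0559
```

```bash
python3 - <<'E'
from hole import *
plan([.5063+.016,-.0205-.007,.0108],-2.2)
E
```

```text
t 5.525 tcp [ 0.5207 -0.027   0.0107] open 0.0559 F [-5.3  1.9  8.8] q [-0.18  0.54  1.87 -0.    0.73 -1.72]
heading s 1 yaw -2.23 tilt: toolx [-5.2e-03  4.0e-04 -1.0e+00]
cols x [-0.005  0.    -1.   ] y [0.039 0.999 0.   ] z [ 0.999 -0.039 -0.005]
turn(tool) deg [-0.03 -0.3  -0.01]
offset AFTER turn mm [-0.1 -0.4  1.6]
offset now mm [-0.1 -0.4  1.6]
```

send_rows --series '[{"offset":[0,0,1.5],"dr":[0,0,0],"jaw":50},{"offset":[0,0,0],"dr":[0,0,0],"jaw":50},{"offset":[0,0,0],"dr":[0,0,0],"jaw":85},{"offset":[0,0,0],"dr":[0,0,0],"jaw":85},{"offset":[0,0,0],"dr":[0,0,0],"jaw":85}]'

```text
clock: 6.15
tcp_pos: [0.5258, -0.027, 0.0107]
tool_rot: [0.014, 0.707, -0.014, 0.707]
wrist_force: [-0.9, -1.1, 0.1]
opening: 0.0743
```

```bash
python3 - <<'E'
from hole import *
plan()
E
```

```text
t 6.15 tcp [ 0.5258 -0.027   0.0107] open 0.0743 F [-0.9 -1.1  0.1] q [-0.18  0.54  1.87 -0.    0.73 -1.71]
heading s 1 yaw -2.22 tilt: toolx [ 3.e-04 -3.e-04 -1.e+00]
cols x [ 0. -0. -1.] y [ 0.039  0.999 -0.   ] z [ 0.999 -0.039  0.   ]
```

send_rows --series '[{"offset":[-30,0,0],"dr":[0,0,0],"jaw":85},{"offset":[-40,0,-10],"dr":[0,0,0],"jaw":100},{"offset":[-30,5,-50],"dr":[0,0,0],"jaw":100},{"offset":[-30,5,-55],"dr":[0,0,0],"jaw":100},{"offset":[0,0,0],"dr":[0,10,0],"jaw":100}]'

```text
clock: 6.78
tcp_pos: [0.3961, -0.0096, 0.1437]
tool_rot: [0.015, 0.769, -0.012, 0.639]
wrist_force: [1.8, -0.6, -0.5]
opening: 0.0875
```

send_rows --series '[{"offset":[0,0,0],"dr":[0,10,0],"jaw":100},{"offset":[0,0,0],"dr":[0,0,0],"jaw":100},{"offset":[0,0,0],"dr":[0,0,0],"jaw":100},{"offset":[0,0,0],"dr":[0,0,0],"jaw":100}]'

```text
clock: 7.28
tcp_pos: [0.41, -0.012, 0.1408]
tool_rot: [0.016, 0.819, -0.011, 0.574]
wrist_force: [-0.1, -0.2, 1.3]
opening: 0.0877
```

```bash
python3 - <<'E'
from hole import *
plan()
for n in ['wrist','scene']:
    I=env.get_image(n);np.savez('pics/%s3.npz'%n,**I); save(I['color'],n+'3.png')
E
```

```text
t 7.275 tcp [ 0.41   -0.012   0.1408] open 0.0877 F [-0.1 -0.2  1.3] q [-0.16  0.39  1.76 -0.04  1.34 -1.67]
heading s 1 yaw -2.21 tilt: toolx [-0.3413  0.0132 -0.9399]
cols x [-0.341  0.013 -0.94 ] y [0.039 0.999 0.   ] z [ 0.939 -0.036 -0.342]
```

View pics/wrist3.png

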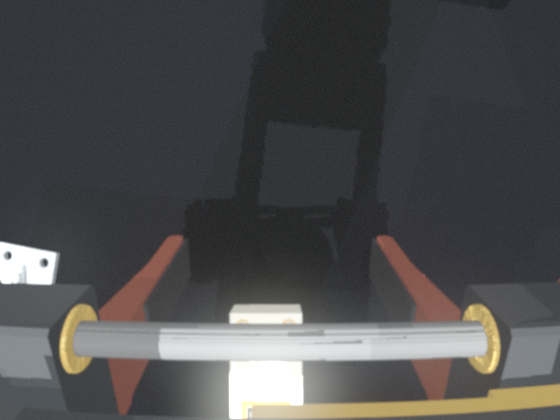

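```bash
python3 - <<'E'
from hole import *
I=dict(np.load('pics/wrist3.npz')); print(np.linalg.inv(I['world_to_cam']).round(3)); print(proj(I,[[.636,-.013,.09],[.636,-.013,.03],[.41,-.012,.1408]]))
c=dict(np.load('pics/scene3.npz'))['color']
save(cv2.resize(c[150:250,240:340],None,fx=6,fy=5.5,interpolation=cv2.INTER_CUBIC),'c9.png')
E
```

```text
[[ 0.038  0.997 -0.063  0.393]
 [ 0.999 -0.038  0.002 -0.011]
 [-0.001 -0.063 -0.998  0.32 ]
 [ 0.     0.     0.     1.   ]]
[[290.79920222 586.41957756]
 [288.82624537 522.11754043]
 [279.33118968 257.17326855]]
```

View pics/c9.png

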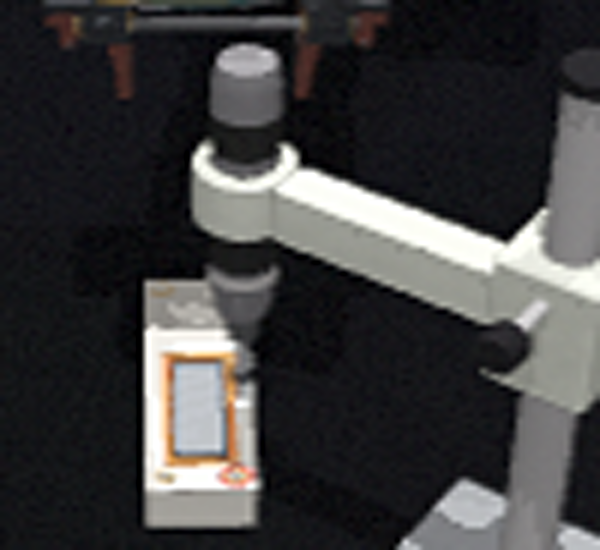

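send_rows --series '[{"offset":[-30,0,0],"dr":[0,-10.5,0],"jaw":100},{"offset":[-30,0,0],"dr":[0,-10.5,0],"jaw":100},{"offset":[-30,0,30],"dr":[0,-8,0],"jaw":100},{"offset":[-20,0,30],"dr":[0,-8,0],"jaw":100},{"offset":[0,0,20],"dr":[0,-8,0],"jaw":100}]'

```text
clock: 8.0
tcp_pos: [0.5034, -0.016, 0.2627]
tool_rot: [0.01, 0.533, -0.017, 0.846]
wrist_force: [0.5, 0.4, -0.9]
opening: 0.0877
```

send_rows --series '[{"offset":[0,0,0],"dr":[0,0,0],"jaw":100},{"offset":[0,0,0],"dr":[0,0,0],"jaw":100},{"offset":[0,0,0],"dr":[0,0,0],"jaw":100}]'

```text
clock: 8.38
tcp_pos: [0.5019, -0.0157, 0.2591]
tool_rot: [0.01, 0.538, -0.016, 0.843]
wrist_force: [-0.1, -0.6, 0.5]
opening: 0.0874
```

```bash
python3 - <<'E'
from hole import *
plan()
for n in ['wrist']:
    I=env.get_image(n);np.savez('pics/%s4.npz'%n,**I); save(I['color'],n+'4.png')
print(np.linalg.inv(I['world_to_cam']).round(3)); print(proj(I,[[.636,-.013,.09],[.636,-.013,.03]]))
E
```

```text
t 8.375 tcp [ 0.5019 -0.0157  0.2591] open 0.0874 F [-0.1 -0.6  0.5] q [-0.23 -0.03  2.01  0.12  0.75 -1.83]
heading s 1 yaw -2.2 tilt: toolx [ 0.4209 -0.0163 -0.9069]
cols x [ 0.421 -0.016 -0.907] y [ 0.038  0.999 -0.   ] z [ 0.906 -0.035  0.421]
[[ 0.038  0.751  0.659  0.364]
 [ 0.999 -0.028 -0.025 -0.01 ]
 [-0.001  0.659 -0.752  0.374]
 [ 0.     0.     0.     1.   ]]
[[286.64367517 214.40718027]
 [285.9384536  179.40517206]]
```

View pics/wrist4.png

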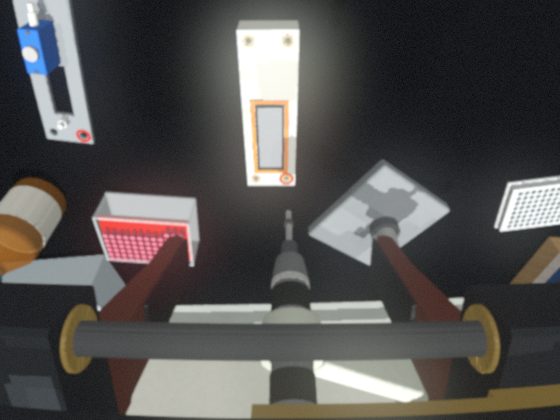

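The wrist view shows the screw tip at about (289,211) and the red ring at (287,178).

```bash
cat > ring.py <<'E'
from m import *
def red(I,x0,y0,x1,y1,K=8,s=90,v=100):
    c=cv2.resize(I['color'][y0:y1,x0:x1],None,fx=K,fy=K,interpolation=cv2.INTER_CUBIC)
    h=cv2.cvtColor(c,cv2.COLOR_BGR2HSV).astype(int)
    m=((h[...,0]<8)|(h[...,0]>172))&(h[...,1]>s)&(h[...,2]>v)
    cs=cv2.findContours(m.astype(np.uint8),0,1)[0]; cn=np.vstack([k for k in cs if cv2.contourArea(k)>20])
    (x,y),r,an=cv2.fitEllipse(cv2.convexHull(cn))
    return (x+.5)/K-.5+x0,(y+.5)/K-.5+y0,np.array(r)/K
E
python3 - <<'E'
from ring import *
I=dict(np.load('pics/wrist4.npz'))
r=red(I,275,167,300,190); print(r, onplane(I,[r[:2]],.03))
c=I['color'][165:235,255:320]; save(cv2.resize(c,None,fx=8,fy=8,interpolation=cv2.INTER_CUBIC),'c10.png')
a=I['color'][20:190,230:305]; save(cv2.resize(a,None,fx=4,fy=3.5,interpolation=cv2.INTER_CUBIC),'c11.png')
E
```

```text
(285.9742670059204, 177.96683025360107, array([10.80593204, 12.43585205])) [[ 0.63383203 -0.01290094  0.03      ]]
```

View pics/c10.png

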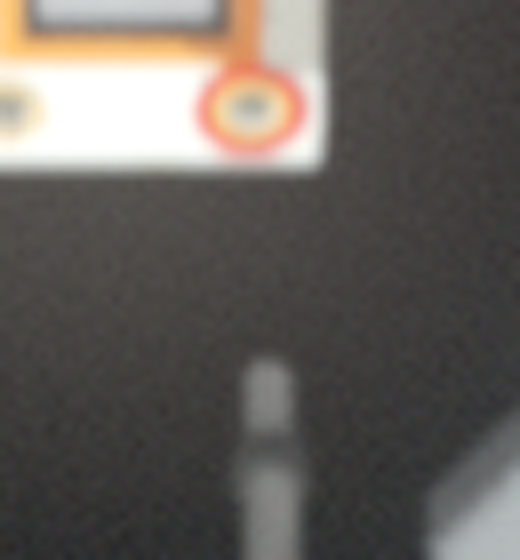

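View pics/c11.png

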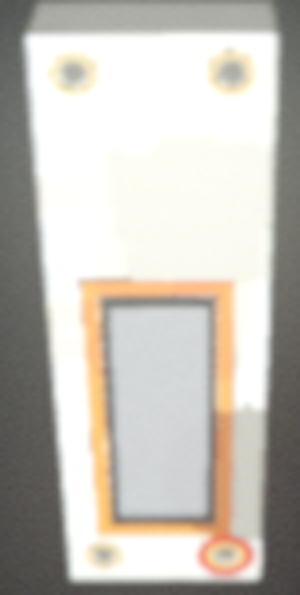

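```bash
python3 - <<'E'
from ring import *
I=dict(np.load('pics/wrist4.npz'))
K=8;g=cv2.resize(cv2.cvtColor(I['color'],cv2.COLOR_BGR2GRAY)[195:230,270:305],None,fx=K,fy=K,interpolation=cv2.INTER_CUBIC).astype(float)
f=lambda k,o:(k+.5)/K-.5+o
# width center rows for v 211..216
us=[]
for v in np.arange(212,217,.5):
    r=g[int((v-195+.5)*K)]; bg=np.median(r[:60]); hi=r[100:190].max(); th=(bg+hi)/2; k=np.nonzero(r>th)[0]; k=k[(k>90)&(k<200)]
    us.append((v,f(k.min(),270).round(2),f(k.max(),270).round(2)))
print(us)
u0=np.mean([(a+b)/2 for _,a,b in us]); col=g[:,int((u0-270+.5)*K)-4:int((u0-270+.5)*K)+5].mean(1)
bg=col[:60].mean(); i=np.nonzero(col>(bg+col[150:160].mean())/2)[0]; ve=f(i[i>60].min(),195)
print(u0,ve,bg,col[100:160:6].round())
P=onplane(I,[[u0,ve]],.09)[0]; o=rays(I,[[u0,ve]])[0]; d=(P-o)[:2]; d/=np.linalg.norm(d)
tip=P[:2]+.003*d; print('edge',P,'tip',tip)
r=red(I,275,167,300,190); red_=onplane(I,[r[:2]],.03)[0]; print('ring',red_,'hole->tip mm',(tip-red_[:2])*1000)
ff=lambda x,y:[(x+.5)/4-.5+230,(y+.5)/3.5-.5+20]
H=onplane(I,[ff(226,554),ff(103,553),ff(231,72),ff(73,72)],.03); print(H.round(4))
yaw=np.degrees(np.arctan2(*(H[0]+H[1]-H[2]-H[3])[[1,0]])); print('yaw',yaw,np.linalg.norm(H[0]-H[2]),np.linalg.norm(H[0]-H[1]))
E
```

```text
[(np.float64(212.0), np.float64(285.31), np.float64(290.81)), (np.float64(212.5), np.float64(285.31), np.float64(290.81)), (np.float64(213.0), np.float64(285.31), np.float64(290.81)), (np.float64(213.5), np.float64(285.31), np.float64(290.81)), (np.float64(214.0), np.float64(285.31), np.float64(290.81)), (np.float64(214.5), np.float64(285.31), np.float64(290.94)), (np.float64(215.0), np.float64(285.19), np.float64(291.06)), (np.float64(215.5), np.float64(285.19), np.float64(290.94)), (np.float64(216.0), np.float64(285.19), np.float64(290.94)), (np.float64(216.5), np.float64(285.31), np.float64(290.81))]
288.07399999999996 209.8125 71.33888888888889 [ 64.  67.  75.  91. 110. 124. 132. 133. 131. 131.]
edge [ 0.62935628 -0.01132915  0.09      ] tip [ 0.63235626 -0.01134165]
ring [ 0.63383203 -0.01290094  0.03      ] hole->tip mm [-1.47577127  1.55929283]
[[ 0.6338 -0.0127  0.03  ]
 [ 0.632  -0.0491  0.03  ]
 [ 0.474  -0.0074  0.03  ]
 [ 0.4725 -0.0434  0.03  ]]
yaw -1.9742125391851846 0.15990517435829998 0.03639645999920283
```

```bash
python3 - <<'E'
from ring import *
s=dict(np.load('pics/scene3.npz')); s0=dict(np.load('pics/scene0.npz'))
r=red(s,270,228,290,244); R=onplane(s,[r[:2]],.03)[0]; print(r,R)
K=8;g=cv2.resize(cv2.cvtColor(s0['color'],cv2.COLOR_BGR2GRAY)[200:235,265:295],None,fx=K,fy=K,interpolation=cv2.INTER_CUBIC).astype(float)
f=lambda k,o:(k+.5)/K-.5+o
L=[]
for v in np.arange(219,222,.5):
    q=g[int((v-200+.5)*K)]; th=(np.median(q)+q.max())/2; k=np.nonzero(q>th)[0]; L.append((f(k.min(),265),f(k.max(),265)))
print(np.round(L,2)); u0=np.mean(L)
col=g[:,int((u0-265+.5)*K)-3:int((u0-265+.5)*K)+4].mean(1); bg=col[-60:].mean(); hi=col[(220-200)*K:(222-200)*K].max(); i=np.nonzero(col>(bg+hi)/2)[0]; ve=f(i.max(),200); print(u0,ve,bg,hi)
P=onplane(s0,[[u0,ve]],.09)[0]; o=rays(s0,[[u0,ve]])[0]; d=(P-o)[:2]; d/=np.linalg.norm(d); tip=P[:2]+.003*d
print('tip',tip,'hole->tip',(tip-R[:2])*1000)
plan()
E
```

```text
(279.27205657958984, 235.74658393859863, array([3.97434139, 5.80521154])) [ 0.63377226 -0.01292462  0.03      ]
[[278.56 280.69]
 [278.56 280.56]
 [278.56 280.56]
 [278.56 280.56]
 [278.56 280.56]
 [278.56 280.44]]
279.5625 222.3125 17.323809523809523 128.57142857142858
tip [ 0.63331857 -0.01275329] hole->tip [-0.45369585  0.17132884]
t 8.425 tcp [ 0.5019 -0.0156  0.2591] open 0.0875 F [-0.5  0.1 -0.3] q [-0.23 -0.03  2.01  0.12  0.75 -1.83]
heading s 1 yaw -2.2 tilt: toolx [ 0.4211 -0.0162 -0.9069]
cols x [ 0.421 -0.016 -0.907] y [ 0.038  0.999 -0.   ] z [ 0.906 -0.035  0.421]
```

send_rows --series '[{"offset":[10,40,0],"dr":[0,0,0],"jaw":100},{"offset":[10,40,0],"dr":[0,0,0],"jaw":100},{"offset":[0,0,0],"dr":[0,0,0],"jaw":100},{"offset":[0,0,0],"dr":[0,0,0],"jaw":100},{"offset":[0,0,0],"dr":[0,0,0],"jaw":100}]'

```text
clock: 9.05
tcp_pos: [0.5133, 0.063, 0.2413]
tool_rot: [0.011, 0.537, -0.017, 0.843]
wrist_force: [-1.0, -0.6, -0.1]
opening: 0.0878
```

```bash
python3 - <<'E'
from hole import *
plan()
for n in ['wrist']:
    I=env.get_image(n);np.savez('pics/%s5.npz'%n,**I); save(I['color'],n+'5.png')
print(proj(I,[[.633,-.012,.09],[.633,-.012,.03]]))
E
```

```text
t 9.05 tcp [0.5133 0.063  0.2413] open 0.0878 F [-1.  -0.6 -0.1] q [ 0.    0.02  2.   -0.03  0.68 -1.51]
heading s 1 yaw -2.27 tilt: toolx [ 0.4224 -0.0171 -0.9063]
cols x [ 0.422 -0.017 -0.906] y [ 0.04   0.999 -0.   ] z [ 0.906 -0.036  0.423]
[[209.95463549 218.05740589]
 [217.46321567 180.9365879 ]]
```

send_rows --series '[{"offset":[0,-50,0],"dr":[0,0,0],"jaw":100},{"offset":[0,-55,0],"dr":[0,0,0],"jaw":100},{"offset":[0,-55,0],"dr":[0,0,0],"jaw":100},{"offset":[0,0,0],"dr":[0,0,0],"jaw":100},{"offset":[0,0,0],"dr":[0,0,0],"jaw":100}]'

```text
clock: 9.72
tcp_pos: [0.5064, -0.0964, 0.241]
tool_rot: [0.011, 0.537, -0.017, 0.843]
wrist_force: [0.5, 1.9, 0.3]
opening: 0.0876
```

send_rows --series '[{"offset":[0,0,0],"dr":[0,0,0],"jaw":100},{"offset":[0,0,0],"dr":[0,0,0],"jaw":100}]'

```text
clock: 9.98
tcp_pos: [0.5069, -0.0943, 0.2411]
tool_rot: [0.01, 0.537, -0.015, 0.843]
wrist_force: [0.2, 0.0, -0.4]
opening: 0.0881
```

```bash
python3 - <<'E'
from hole import *
plan()
for n in ['wrist']:
    I=env.get_image(n);np.savez('pics/%s6.npz'%n,**I); save(I['color'],n+'6.png')
print(proj(I,[[.633,-.012,.09],[.633,-.012,.03]]))
a=dict(np.load('pics/wrist5.npz'))
for k,(J,n) in enumerate([(a,'5'),(I,'6')]):
    p=proj(J,[[.633,-.012,.06]])[0].astype(int)
    print(p); x0,y0=p[0]-35,p[1]-35
    save(cv2.resize(J['color'][y0:y0+70,x0:x0+70],None,fx=8,fy=8,interpolation=cv2.INTER_CUBIC),'d%s.png'%n); print(x0,y0)
E
```

```text
t 9.975 tcp [ 0.5069 -0.0943  0.2411] open 0.0881 F [ 0.2  0.  -0.4] q [-0.44  0.02  2.01  0.25  0.73 -2.14]
heading s 1 yaw -2.06 tilt: toolx [ 0.4222 -0.0152 -0.9064]
cols x [ 0.422 -0.015 -0.906] y [ 0.036  0.999 -0.   ] z [ 0.906 -0.033  0.422]
[[364.85824416 218.76436283]
 [355.74933836 181.64097574]]
[213 198]
178 163
[360 199]
325 164
```

View pics/d5.png

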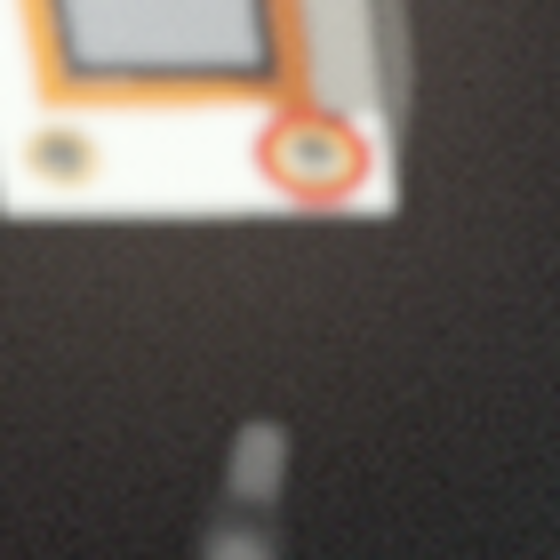

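View pics/d6.png

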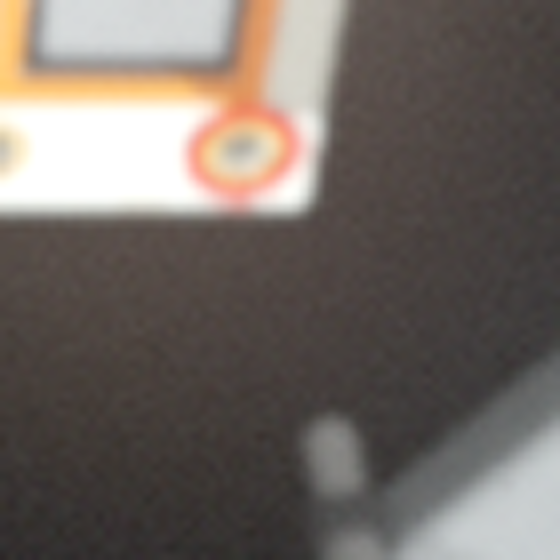

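```bash
python3 - <<'E'
from ring import *
for n,x0,y0,e,win in [('wrist5',178,163,(263,424),(205,172,230,194)),('wrist6',325,164,(329,416),(345,172,366,194))]:
    I=dict(np.load('pics/%s.npz'%n)); r=red(I,*win); R=onplane(I,[r[:2]],.03)[0]
    uv=[[(e[0]+.5)/8-.5+x0,(e[1]+.5)/8-.5+y0]]
    P=onplane(I,uv,.09)[0]; o=rays(I,uv)[0]; d=(P-o)[:2]; d/=np.linalg.norm(d); tip=P[:2]+.003*d
    print(n,r,R,'tip',tip,(tip-R[:2])*1000)
E
```

```text
wrist5 (216.65450954437256, 181.90460681915283, array([11.41561031, 13.58174992])) [ 0.63436412 -0.0131326   0.03      ] tip [ 0.63238869 -0.01182759] [-1.97543422  1.30501601]
wrist6 (354.9911222457886, 182.28096294403076, array([10.51301861, 13.19847679])) [ 0.63390824 -0.01277376  0.03      ] tip [ 0.63137023 -0.01084286] [-2.53800916  1.93090734]
```

send_rows --series '[{"offset":[0,20,-20],"dr":[0,8,0],"jaw":100},{"offset":[0,20,0],"dr":[0,8,0],"jaw":100},{"offset":[0,20,0],"dr":[0,8.9,0],"jaw":100},{"offset":[0,0,0],"dr":[0,0,0],"jaw":100},{"offset":[0,0,0],"dr":[0,0,0],"jaw":100}]'

```text
clock: 10.65
tcp_pos: [0.4905, -0.0347, 0.232]
tool_rot: [0.013, 0.706, -0.013, 0.708]
wrist_force: [0.7, 0.8, -1.5]
opening: 0.0878
```

```bash
python3 - <<'E'
from hole import *
plan([.5182,-.0269,.011],-2.1)
E
```

```text
t 10.65 tcp [ 0.4905 -0.0347  0.232 ] open 0.0878 F [ 0.7  0.8 -1.5] q [-0.21  0.19  1.73  0.    1.22 -1.75]
heading s 1 yaw -2.11 tilt: toolx [ 2.3e-03 -1.0e-04 -1.0e+00]
cols x [ 0.002 -0.    -1.   ] y [ 0.037  0.999 -0.   ] z [ 0.999 -0.037  0.002]
turn(tool) deg [-0.01  0.13  0.  ]
offset AFTER turn mm [221.    8.8  27.4]
offset now mm [221.1   8.9  26.9]
```

send_rows --series '[{"offset":[50,5,14],"dr":[0,0,0],"jaw":90},{"offset":[50,4,13],"dr":[0,0,0],"jaw":90},{"offset":[50,0,0],"dr":[0,0,0],"jaw":90},{"offset":[40,0,0],"dr":[0,0,0],"jaw":90},{"offset":[10,0,0],"dr":[0,0,0],"jaw":90}]'

```text
clock: 11.28
tcp_pos: [0.5156, -0.0275, 0.0311]
tool_rot: [0.014, 0.708, -0.014, 0.706]
wrist_force: [-0.3, 0.5, 0.2]
opening: 0.0792
```

send_rows --series '[{"offset":[0,0,0],"dr":[0,0,0],"jaw":90},{"offset":[0,0,0],"dr":[0,0,0],"jaw":90}]'

```text
clock: 11.52
tcp_pos: [0.5199, -0.0278, 0.0344]
tool_rot: [0.013, 0.705, -0.014, 0.709]
wrist_force: [1.1, -0.5, -0.1]
opening: 0.0792
```

```bash
python3 - <<'E'
from hole import *
plan([.5182,-.0269,.011],-2.1)
E
```

```text
t 11.525 tcp [ 0.5199 -0.0278  0.0344] open 0.0792 F [ 1.1 -0.5 -0.1] q [-0.19  0.5   1.87  0.    0.77 -1.72]
heading s 1 yaw -2.23 tilt: toolx [ 4.9e-03 -8.0e-04 -1.0e+00]
cols x [ 0.005 -0.001 -1.   ] y [ 0.039  0.999 -0.001] z [ 0.999 -0.039  0.005]
turn(tool) deg [-0.13  0.28  0.03]
offset AFTER turn mm [23.4  0.8 -1.8]
offset now mm [23.4  0.8 -1.9]
```

send_rows --series '[{"offset":[23,0.8,0],"dr":[0,0,0],"jaw":90},{"offset":[0,0,0],"dr":[0,0,0],"jaw":90},{"offset":[0,0,0],"dr":[0,0,0],"jaw":50},{"offset":[0,0,0],"dr":[0,0,0],"jaw":50},{"offset":[0,0,0],"dr":[0,0,0],"jaw":50}]'

```text
clock: 12.15
tcp_pos: [0.5194, -0.0266, 0.0104]
tool_rot: [0.013, 0.706, -0.014, 0.708]
wrist_force: [-1.3, -0.5, 5.4]
opening: 0.0558
```

send_rows --series '[{"offset":[0,0,0],"dr":[0,0,0],"jaw":50},{"offset":[0,0,0],"dr":[0,0,0],"jaw":50}]'

```text
clock: 12.4
tcp_pos: [0.5194, -0.0266, 0.0104]
tool_rot: [0.013, 0.706, -0.014, 0.708]
wrist_force: [-0.3, -0.0, 7.3]
opening: 0.0559
```

```bash
python3 - <<'E'
from hole import *
plan()
E
```

```text
t 12.4 tcp [ 0.5194 -0.0266  0.0104] open 0.0559 F [-0.3 -0.   7.3] q [-0.18  0.54  1.88  0.    0.72 -1.72]
heading s 1 yaw -2.21 tilt: toolx [ 2.9e-03 -5.0e-04 -1.0e+00]
cols x [ 0.003 -0.    -1.   ] y [ 0.038  0.999 -0.   ] z [ 0.999 -0.038  0.003]
```

send_rows --series '[{"offset":[0,1,-2],"dr":[0,0,0],"jaw":50},{"offset":[0,0,-1],"dr":[0,0,0],"jaw":50},{"offset":[0,0,0],"dr":[0,0,0],"jaw":50},{"offset":[0,0,0],"dr":[0,0,0],"jaw":50}]'

```text
clock: 12.9
tcp_pos: [0.518, -0.0257, 0.0104]
tool_rot: [0.013, 0.705, -0.014, 0.709]
wrist_force: [4.4, -1.5, 6.1]
opening: 0.0559
```

send_rows --series '[{"offset":[0,0,0],"dr":[0,0,0],"jaw":85},{"offset":[0,0,0],"dr":[0,0,0],"jaw":85},{"offset":[-20,0,0],"dr":[0,0,0],"jaw":90},{"offset":[-55,0,0],"dr":[0,0,0],"jaw":100},{"offset":[-60,0,0],"dr":[0,0,0],"jaw":100}]'

```text
clock: 13.52
tcp_pos: [0.5135, -0.0249, 0.1448]
tool_rot: [0.014, 0.708, -0.013, 0.706]
wrist_force: [0.6, 0.5, -0.3]
opening: 0.0878
```

send_rows --series '[{"offset":[-60,0,0],"dr":[0,0,0],"jaw":100},{"offset":[-40,0,0],"dr":[0,-8,0],"jaw":100},{"offset":[0,0,0],"dr":[0,-8,0],"jaw":100},{"offset":[0,0,0],"dr":[0,-8,0],"jaw":100},{"offset":[0,0,0],"dr":[0,0,0],"jaw":100}]'

```text
clock: 14.15
tcp_pos: [0.5103, -0.0242, 0.242]
tool_rot: [0.011, 0.547, -0.016, 0.837]
wrist_force: [-0.1, -0.7, -0.7]
opening: 0.0879
```

send_rows --series '[{"offset":[0,0,0],"dr":[0,0,0],"jaw":100},{"offset":[0,0,0],"dr":[0,0,0],"jaw":100},{"offset":[0,0,0],"dr":[0,0,0],"jaw":100}]'

```text
clock: 14.52
tcp_pos: [0.5168, -0.0255, 0.245]
tool_rot: [0.01, 0.544, -0.016, 0.839]
wrist_force: [0.6, -0.3, 0.2]
opening: 0.088
```

```bash
python3 - <<'E'
from hole import *
plan()
for n in ['wrist','scene']:
    I=env.get_image(n);np.savez('pics/%s7.npz'%n,**I); save(I['color'],n+'7.png')
    if n=='wrist':
        p=proj(I,[[.633,-.012,.09],[.633,-.012,.03],[.474,-.0074,.03]]);print(p)
        c=p[:2].mean(0).astype(int);x0,y0=c-35; print(x0,y0)
        save(cv2.resize(I['color'][y0:y0+70,x0:x0+70],None,fx=8,fy=8,interpolation=cv2.INTER_CUBIC),'d7.png')
E
```

```text
t 14.525 tcp [ 0.5168 -0.0255  0.245 ] open 0.088 F [ 0.6 -0.3  0.2] q [-0.25  0.02  1.99  0.13  0.73 -1.86]
heading s 1 yaw -2.19 tilt: toolx [ 0.4078 -0.0158 -0.9129]
cols x [ 0.408 -0.016 -0.913] y [ 0.038  0.999 -0.   ] z [ 0.912 -0.035  0.408]
[[297.21890095 213.6994783 ]
 [295.30953087 177.48689477]
 [298.58647404  31.09660784]]
261 160
```

View pics/d7.png

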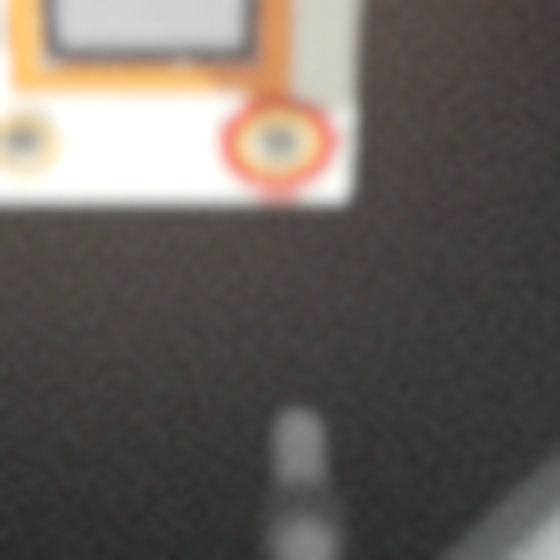

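View pics/wrist7.png

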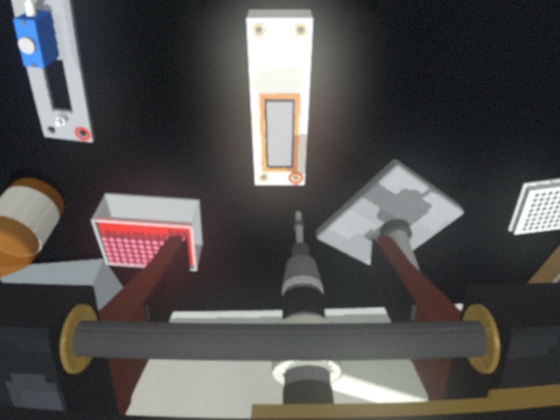

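```bash
cat >> ring.py <<'E'
def plate_yaw(I,pts,z):
    H=onplane(I,pts,z); return H
E
python3 - <<'E'
from ring import *
I=dict(np.load('pics/wrist7.npz')); r=red(I,285,167,310,190); R=onplane(I,[r[:2]],.03)[0]
uv=[[(299+.5)/8-.5+261,(411+.5)/8-.5+160]]
P=onplane(I,uv,.09)[0]; o=rays(I,uv)[0]; d=(P-o)[:2]; d/=np.linalg.norm(d); tip=P[:2]+.003*d
print(r,R,'tip',tip,(tip-R[:2])*1000)
s=dict(np.load('pics/scene7.npz')); r=red(s,268,226,290,244); R2=onplane(s,[r[:2]],.03)[0]; print('scene ring',r,R2,'vs tip .6333,-.01275')
# brass holes: dark centre
save(cv2.resize(I['color'][10:60,235:330],None,fx=8,fy=8,interpolation=cv2.INTER_CUBIC),'e7.png')
E
```

```text
(295.29461765289307, 177.45821380615234, array([11.6279211 , 13.20300674])) [ 0.63295877 -0.01201642  0.03      ] tip [ 0.63226558 -0.01115344] [-0.69319095  0.86297093]
scene ring (278.9726753234863, 235.4485559463501, array([4.19693708, 5.18786621])) [ 0.63243789 -0.01376276  0.03      ] vs tip .6333,-.01275
```

View pics/e7.png

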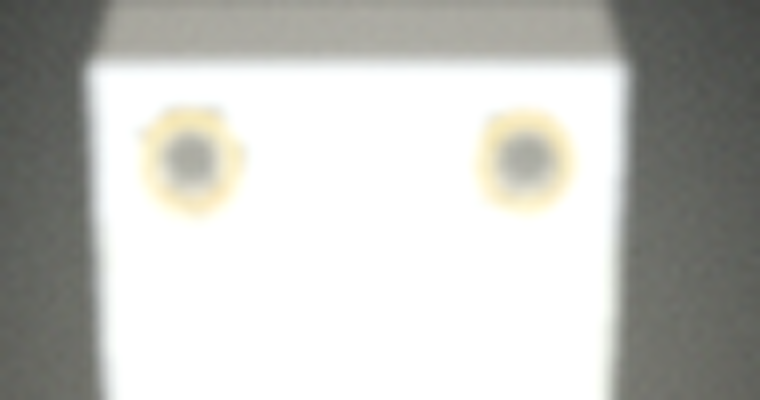

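```bash
python3 - <<'E'
from ring import *
I=dict(np.load('pics/wrist7.npz'))
f=lambda x,y,x0,y0:[(x+.5)/8-.5+x0,(y+.5)/8-.5+y0]
red_=red(I,285,167,310,190)[:2]
H=onplane(I,[red_,f(22,138,261,160),f(525,159,235,10),f(190,159,235,10)],.03); print(H.round(4))
X=np.array([[80,18],[80,-18],[-80,18],[-80,-18]])/1000
A=X; B=H[:,:2]; ca,cb=A.mean(0),B.mean(0); U,S,Vt=np.linalg.svd((A-ca).T@(B-cb)); Rm=(Vt.T@U.T); print('center',cb,'yaw',np.degrees(np.arctan2(Rm[1,0],Rm[0,0])),'res mm',((A@Rm.T+cb-B)*1000).round(2).tolist())
plan([.466,-.249,.14],-11.5)
E
```

```text
[[ 0.633  -0.012   0.03  ]
 [ 0.6307 -0.048   0.03  ]
 [ 0.4726 -0.006   0.03  ]
 [ 0.4713 -0.0421  0.03  ]]
center [ 0.55190435 -0.02703018] yaw -2.173351799108819 res mm [[-0.43, -0.06], [0.45, -0.04], [0.0, 0.0], [-0.02, 0.1]]
t 14.625 tcp [ 0.5163 -0.0254  0.2447] open 0.0877 F [-0.4 -0.1 -0.7] q [-0.25  0.01  1.99  0.13  0.73 -1.86]
heading s 1 yaw -2.19 tilt: toolx [ 0.4076 -0.0157 -0.913 ]
cols x [ 0.408 -0.016 -0.913] y [ 0.038  0.999 -0.   ] z [ 0.912 -0.035  0.408]
turn(tool) deg [ 9.17 24.02 -1.95]
offset AFTER turn mm [ 104.7 -229.1   -4.7]
offset now mm [  78.6 -225.3  -80.8]
```

send_rows --series '[{"offset":[0,-30,-10],"dr":[0,8,0],"jaw":100},{"offset":[0,-45,0],"dr":[0,8,0],"jaw":100},{"offset":[0,-45,0],"dr":[0,8,0],"jaw":100},{"offset":[20,-50,0],"dr":[0,0,0],"jaw":100},{"offset":[20,-50,0],"dr":[8.9,0,0],"jaw":100}]'

```text
clock: 15.25
tcp_pos: [0.4989, -0.2468, 0.2]
tool_rot: [0.069, 0.703, -0.07, 0.704]
wrist_force: [0.4, -0.1, 0.2]
opening: 0.0879
```

send_rows --series '[{"offset":[0,0,0],"dr":[0,0,0],"jaw":100},{"offset":[0,0,0],"dr":[0,0,0],"jaw":100},{"offset":[0,0,0],"dr":[0,0,0],"jaw":100}]'

```text
clock: 15.62
tcp_pos: [0.4983, -0.2437, 0.2012]
tool_rot: [0.068, 0.703, -0.068, 0.705]
wrist_force: [-0.2, -1.0, 0.7]
opening: 0.0879
```

```bash
python3 - <<'E'
from ring import *
plan([.473,-.2497,.12],-11.0)
I=env.get_image('wrist'); np.savez('pics/wrist8.npz',**I); save(I['color'],'wrist8.png')
E
```

```text
t 15.625 tcp [ 0.4983 -0.2437  0.2012] open 0.0879 F [-0.2 -1.   0.7] q [-0.58  0.31  1.64  0.    1.19 -1.96]
heading s 1 yaw -11.0 tilt: toolx [ 2.3e-03 -2.0e-04 -1.0e+00]
cols x [ 0.002 -0.    -1.   ] y [0.191 0.982 0.   ] z [ 0.982 -0.191  0.002]
turn(tool) deg [-0.    0.13 -0.01]
offset AFTER turn mm [ 81.2 -10.7 -23.7]
offset now mm [ 81.1 -10.7 -23.8]
```

View pics/wrist8.png

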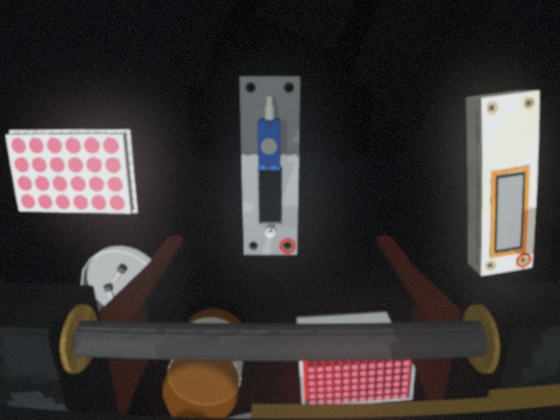

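One view holds both plates: cover holes at (250,86), (289,86), (253,246) and red (288,246), and the base red hole at (523,260).

```bash
python3 - <<'E'
from ring import *
I=dict(np.load('pics/wrist8.npz'))
g=cv2.cvtColor(I['color'],cv2.COLOR_BGR2GRAY)
def dark(u,v,r=6):
    K=8;c=cv2.resize(g[v-r:v+r+1,u-r:u+r+1],None,fx=K,fy=K,interpolation=cv2.INTER_CUBIC).astype(float)
    th=(c.min()+np.median(c))/2; m=(c<th).astype(np.uint8)
    n,l,st,ce=cv2.connectedComponentsWithStats(m); i=min(range(1,n),key=lambda i:np.hypot(*(ce[i]-K*(r+.5)))); 
    x,y=ce[i]; return [(x+.5)/K-.5+u-r,(y+.5)/K-.5+v-r],st[i,4]/K/K
X=np.array([[80,18],[80,-18],[-80,18],[-80,-18]])/1000
def fit(B):
    A=X;ca,cb=A.mean(0),B.mean(0); U,S,Vt=np.linalg.svd((A-ca).T@(B-cb)); R=Vt.T@U.T
    return cb,np.degrees(np.arctan2(R[1,0],R[0,0])),((A@R.T+cb-B)*1000).round(2).tolist()
r=red(I,279,238,297,255,v=60); print('red',r)
d=[dark(288,246,4),dark(253,246,5),dark(289,86),dark(250,86)]; print(d)
px=[r[:2]]+[k[0] for k in d[1:]]
H=onplane(I,px,.006)[:,:2]; print(H.round(4)); print('cover',fit(H))
rb=red(I,512,250,534,270); d=[dark(489,266,4),dark(529,102,5),dark(492,107,5)]; print(rb,d)
H=onplane(I,[rb[:2]]+[k[0] for k in d],.03)[:,:2]; print('base',H.round(4),fit(H))
E
```

```text
red (287.18306159973145, 245.9656047821045, array([16.13731766, 16.21373558]))
[([np.float64(287.0257741691843), np.float64(244.82637839879155)], np.float64(20.6875)), ([np.float64(252.9400715002509), np.float64(244.97801680883092)], np.float64(31.140625)), ([np.float64(288.4327737940026), np.float64(87.1178292046936)], np.float64(47.9375)), ([np.float64(250.25035919540232), np.float64(87.01185344827586)], np.float64(48.9375))]
[[ 0.5791 -0.2511]
 [ 0.5712 -0.2863]
 [ 0.4213 -0.2203]
 [ 0.4144 -0.2553]]
cover (array([ 0.49652117, -0.25325194]), np.float64(-11.144892231888434), [[-0.63, 0.05], [0.34, -0.11], [0.16, 0.18], [0.13, -0.12]])
(523.2358436584473, 259.5432367324829, array([12.75413036, 15.79541779])) [([np.float64(489.64285714285717), np.float64(264.8313311688312)], np.float64(12.03125)), ([np.float64(528.1499694873881), np.float64(102.55110862489829)], np.float64(19.203125)), ([np.float64(491.21671195652175), np.float64(107.33346273291926)], np.float64(20.125))]
base [[ 0.6324 -0.0118]
 [ 0.6306 -0.0485]
 [ 0.4726 -0.0064]
 [ 0.4711 -0.0424]] (array([ 0.55168701, -0.02727863]), np.float64(-2.094703676800813), [[-0.15, -0.43], [0.33, 0.35], [-0.18, 0.0], [0.0, 0.07]])
```

```bash
python3 - <<'E'
from ring import *
plan([.4702,-.2481,.010],-11.1)
E
```

```text
t 15.675 tcp [ 0.4984 -0.2437  0.2013] open 0.0879 F [-0.4  0.4 -0. ] q [-0.58  0.31  1.64  0.    1.19 -1.96]
heading s 1 yaw -10.99 tilt: toolx [ 2.5e-03 -5.0e-04 -1.0e+00]
cols x [ 0.002 -0.    -1.   ] y [0.191 0.982 0.   ] z [ 0.982 -0.191  0.003]
turn(tool) deg [ 0.11  0.14 -0.  ]
offset AFTER turn mm [191.3  -9.7 -26.8]
offset now mm [191.2  -9.7 -27.3]
```

send_rows --series '[{"offset":[30,-5,-14],"dr":[0,0,0],"jaw":60},{"offset":[40,-4.7,-13],"dr":[0,0,0],"jaw":60},{"offset":[50,0,0],"dr":[0,0,0],"jaw":60},{"offset":[20,0,0],"dr":[0,0,0],"jaw":60},{"offset":[0,0,0],"dr":[0,0,0],"jaw":60}]'

```text
clock: 16.3
tcp_pos: [0.4691, -0.2477, 0.0597]
tool_rot: [0.068, 0.704, -0.067, 0.704]
wrist_force: [0.3, -0.2, 0.8]
opening: 0.0525
```

send_rows --series '[{"offset":[0,0,0],"dr":[0,0,0],"jaw":60},{"offset":[0,0,0],"dr":[0,0,0],"jaw":60}]'

```text
clock: 16.55
tcp_pos: [0.4709, -0.2496, 0.062]
tool_rot: [0.068, 0.702, -0.069, 0.705]
wrist_force: [-0.1, 0.5, 0.8]
opening: 0.0527
```

```bash
python3 - <<'E'
from ring import *
plan([.4702,-.2481,.010],-11.1)
E
```

```text
t 16.55 tcp [ 0.4709 -0.2496  0.062 ] open 0.0527 F [-0.1  0.5  0.8] q [-0.62  0.46  1.82  0.    0.85 -2.  ]
heading s 1 yaw -11.08 tilt: toolx [ 0.004  -0.0018 -1.    ]
cols x [ 0.004 -0.002 -1.   ] y [ 0.192  0.981 -0.001] z [ 0.981 -0.192  0.004]
turn(tool) deg [0.02 0.24 0.06]
offset AFTER turn mm [52.   1.4 -1. ]
offset now mm [52.   1.4 -1.3]
```

send_rows --series '[{"offset":[25,0.7,-1],"dr":[0,0.15,0],"jaw":60},{"offset":[20,0,0],"dr":[0,0,0],"jaw":60},{"offset":[6.5,0,0],"dr":[0,0,0],"jaw":60},{"offset":[0,0,0],"dr":[0,0,0],"jaw":60},{"offset":[0,0,0],"dr":[0,0,0],"jaw":60}]'

```text
clock: 17.18
tcp_pos: [0.4697, -0.2487, 0.01]
tool_rot: [0.068, 0.704, -0.069, 0.704]
wrist_force: [0.2, -0.5, -0.5]
opening: 0.0526
```

```bash
python3 - <<'E'
from ring import *
plan([.4702,-.2481,.010],-11.1)
I=env.get_image('wrist'); np.savez('pics/wrist9.npz',**I); save(I['color'],'wrist9.png')
E
```

```text
t 17.175 tcp [ 0.4697 -0.2487  0.01  ] open 0.0526 F [ 0.2 -0.5 -0.5] q [-0.62  0.55  1.86 -0.    0.74 -1.99]
heading s 1 yaw -11.11 tilt: toolx [ 4.e-04 -6.e-04 -1.e+00]
cols x [ 0.    -0.001 -1.   ] y [ 0.193  0.981 -0.001] z [ 0.981 -0.193  0.001]
turn(tool) deg [-0.01  0.03  0.03]
offset AFTER turn mm [-0.   0.7  0.4]
offset now mm [-0.   0.7  0.4]
```

View pics/wrist9.png

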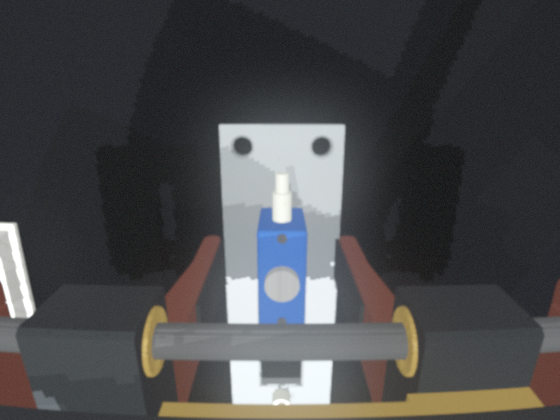

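The block (columns 258–306) is centred between the fingers, so I'll close.

send_rows --series '[{"offset":[0,0.5,0],"dr":[0,0,0],"jaw":15},{"offset":[0,0,0],"dr":[0,0,0],"jaw":15},{"offset":[0,0,0],"dr":[0,0,0],"jaw":15},{"offset":[0,0,0],"dr":[0,0,0],"jaw":15},{"offset":[0,0,0],"dr":[0,0,0],"jaw":10}]' --grip_force 40

```text
clock: 17.85
tcp_pos: [0.4691, -0.2478, 0.0091]
tool_rot: [0.069, 0.704, -0.068, 0.703]
wrist_force: [-0.1, -0.3, 1.2]
opening: 0.0199
```

```bash
python3 - <<'E'
from ring import *
plan([.4702,-.2481,.010],-11.1)
I=env.get_image('wrist'); np.savez('pics/wrist10.npz',**I); save(I['color'],'wrist10.png')
E
```

```text
t 17.85 tcp [ 0.4691 -0.2478  0.0091] open 0.0199 F [-0.1 -0.3  1.2] q [-0.62  0.55  1.86 -0.    0.73 -1.99]
heading s 1 yaw -11.11 tilt: toolx [-9.e-04  4.e-04 -1.e+00]
cols x [-0.001  0.    -1.   ] y [0.193 0.981 0.   ] z [ 0.981 -0.193 -0.001]
turn(tool) deg [-0.01 -0.05 -0.01]
offset AFTER turn mm [-0.9 -0.1  1.1]
offset now mm [-0.9 -0.1  1.1]
```

send_rows --series '[{"offset":[-4,0,0],"dr":[0,0,0],"jaw":10},{"offset":[-10,0,0],"dr":[0,0,0],"jaw":10},{"offset":[-22,0,0],"dr":[0,0,0],"jaw":10},{"offset":[-20,0,0],"dr":[0,0,0],"jaw":10},{"offset":[0,0,0],"dr":[0,0,0],"jaw":10}]'

```text
clock: 18.52
tcp_pos: [0.4704, -0.2486, 0.0668]
tool_rot: [0.068, 0.703, -0.069, 0.705]
wrist_force: [0.0, 0.5, -2.7]
opening: 0.02
```

send_rows --series '[{"offset":[0,0,0],"dr":[0,0,0],"jaw":10},{"offset":[0,0,0],"dr":[0,0,0],"jaw":10}]'

```text
clock: 18.77
tcp_pos: [0.4686, -0.2474, 0.0643]
tool_rot: [0.069, 0.705, -0.068, 0.703]
wrist_force: [0.1, -0.6, -2.8]
opening: 0.0198
```

```bash
python3 - <<'E'
from ring import *
plan()
I=env.get_image('wrist'); np.savez('pics/wrist11.npz',**I); save(I['color'],'wrist11.png')
A=dict(np.load('pics/wrist10.npz'))
save(cv2.resize(np.hstack([A['color'][110:240,200:360],I['color'][110:240,200:360]]),None,fx=2.4,fy=2.4,interpolation=cv2.INTER_CUBIC),'f11.png')
S=env.get_image('scene'); np.savez('pics/scene11.npz',**S); save(S['color'],'scene11.png')
E
```

```text
t 18.775 tcp [ 0.4686 -0.2474  0.0643] open 0.0198 F [ 0.1 -0.6 -2.8] q [-0.62  0.46  1.82 -0.    0.86 -1.99]
heading s 1 yaw -11.11 tilt: toolx [-0.0021  0.0012 -1.    ]
cols x [-0.002  0.001 -1.   ] y [0.193 0.981 0.001] z [ 0.981 -0.193 -0.002]
```

View pics/f11.png

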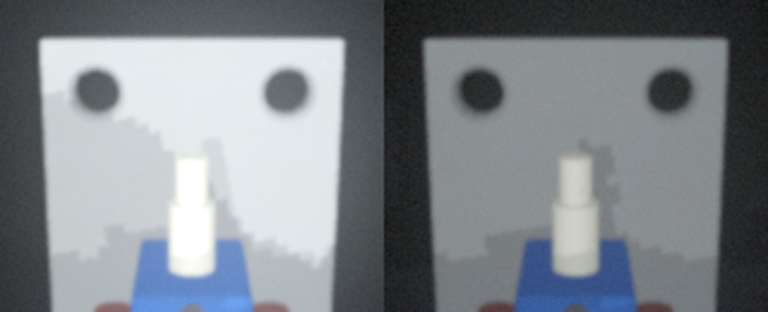

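View pics/scene11.png

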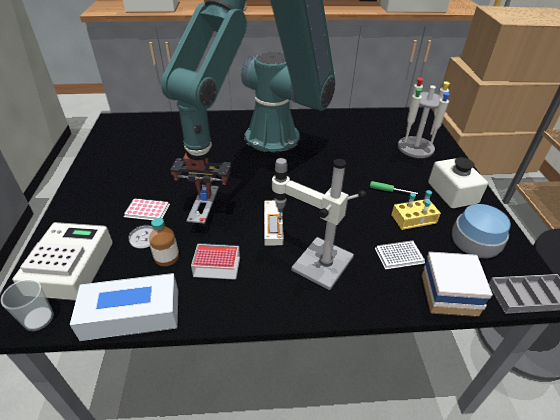

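send_rows --series '[{"offset":[0,0,0],"dr":[-4.5,0,0],"jaw":10},{"offset":[0,0,0],"dr":[-4.5,0,0],"jaw":10},{"offset":[0,12,0],"dr":[0,0,0],"jaw":10},{"offset":[0,24,0],"dr":[0,0,0],"jaw":10},{"offset":[0,26,0],"dr":[0,0,0],"jaw":10}]'

```text
clock: 19.5
tcp_pos: [0.4711, -0.1846, 0.0648]
tool_rot: [0.014, 0.708, -0.014, 0.706]
wrist_force: [0.7, 0.1, -2.5]
opening: 0.0201
```

send_rows --series '[{"offset":[0,26,4],"dr":[0,0,0],"jaw":10},{"offset":[0,26,8],"dr":[0,0,0],"jaw":10},{"offset":[0,24,8],"dr":[0,0,0],"jaw":10},{"offset":[0,15,5],"dr":[0,0,0],"jaw":10},{"offset":[0,7,2],"dr":[0,0,0],"jaw":10}]'

```text
clock: 20.12
tcp_pos: [0.502, -0.0879, 0.065]
tool_rot: [0.013, 0.707, -0.013, 0.707]
wrist_force: [-0.6, -0.2, -1.0]
opening: 0.0194
```

send_rows --series '[{"offset":[0,0,0],"dr":[0,0,0],"jaw":10},{"offset":[0,0,0],"dr":[0,0,0],"jaw":10}]'

```text
clock: 20.38
tcp_pos: [0.5018, -0.0894, 0.065]
tool_rot: [0.013, 0.707, -0.013, 0.707]
wrist_force: [-0.1, 0.8, -1.8]
opening: 0.0196
```

```bash
python3 - <<'E'
from ring import *
plan([.5237,-.0262,.0640],-2.13)
E
```

```text
t 20.375 tcp [ 0.5018 -0.0894  0.065 ] open 0.0196 F [-0.1  0.8 -1.8] q [-0.31  0.44  1.87 -0.    0.84 -1.85]
heading s 1 yaw -2.15 tilt: toolx [-1.1e-03  2.0e-04 -1.0e+00]
cols x [-0.001  0.    -1.   ] y [0.037 0.999 0.   ] z [ 0.999 -0.037 -0.001]
turn(tool) deg [-0.02 -0.06 -0.01]
offset AFTER turn mm [ 1.  64.  19.5]
offset now mm [ 1.  64.  19.5]
```

send_rows --series '[{"offset":[0,10,3],"dr":[0,0,0],"jaw":10},{"offset":[0,18,5],"dr":[0,0,0],"jaw":10},{"offset":[0,18,6],"dr":[0,0,0],"jaw":10},{"offset":[0,12,4],"dr":[0,0,0],"jaw":10},{"offset":[0,6,1.5],"dr":[0,0,0],"jaw":10}]'

```text
clock: 21.0
tcp_pos: [0.5243, -0.0244, 0.0651]
tool_rot: [0.013, 0.707, -0.012, 0.707]
wrist_force: [0.7, -0.6, -1.8]
opening: 0.0196
```

send_rows --series '[{"offset":[0,0,0],"dr":[0,0,0],"jaw":10},{"offset":[0,0,0],"dr":[0,0,0],"jaw":10},{"offset":[0,0,0],"dr":[0,0,0],"jaw":10}]'

```text
clock: 21.38
tcp_pos: [0.5237, -0.0261, 0.0651]
tool_rot: [0.013, 0.707, -0.013, 0.707]
wrist_force: [0.1, -0.3, -1.8]
opening: 0.0198
```

```bash
python3 - <<'E'
from ring import *
plan([.5237,-.0262,.0495],-2.13)
for n in ['wrist','scene']:
    I=env.get_image(n); np.savez('pics/%s12.npz'%n,**I); save(I['color'],n+'12.png')
save(cv2.resize(I['color'][150:250,230:330],None,fx=6,fy=5.5,interpolation=cv2.INTER_CUBIC),'g12.png')
E
```

```text
t 21.375 tcp [ 0.5237 -0.0261  0.0651] open 0.0198 F [ 0.1 -0.3 -1.8] q [-0.18  0.45  1.84  0.    0.85 -1.72]
heading s 1 yaw -2.14 tilt: toolx [-1.e-03  2.e-04 -1.e+00]
cols x [-0.001  0.    -1.   ] y [0.037 0.999 0.   ] z [ 0.999 -0.037 -0.001]
turn(tool) deg [-0.01 -0.06 -0.01]
offset AFTER turn mm [15.6 -0.1 -0. ]
offset now mm [15.6 -0.1  0. ]
```

View pics/wrist12.png

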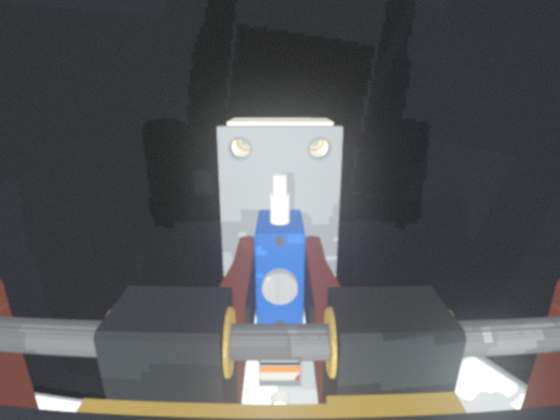

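View pics/g12.png

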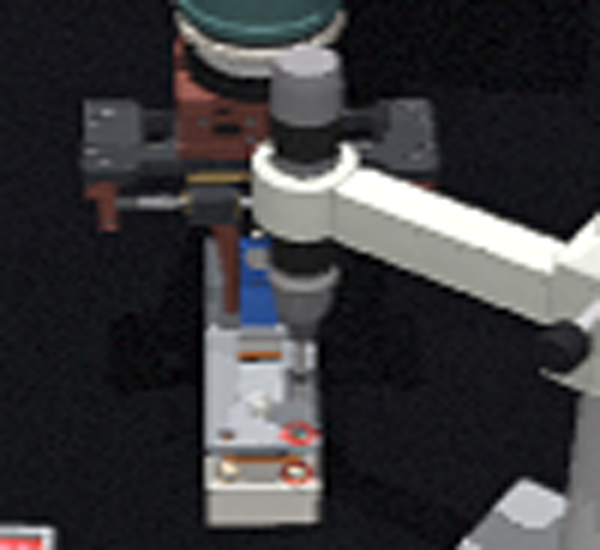

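The wrist view shows brass through the cover holes at (241,147) and (319,147), and the scene view shows red ring above red ring. I'll lower gently.

send_rows --series '[{"offset":[3,0,0],"dr":[0,0,0],"jaw":10},{"offset":[4,0,0],"dr":[0,0,0],"jaw":10},{"offset":[4,0,0],"dr":[0,0,0],"jaw":10},{"offset":[3,0,0],"dr":[0,0,0],"jaw":10},{"offset":[1,0,0],"dr":[0,0,0],"jaw":10}]'

```text
clock: 22.1
tcp_pos: [0.5237, -0.0256, 0.0498]
tool_rot: [0.013, 0.707, -0.013, 0.706]
wrist_force: [0.0, -0.4, -2.4]
opening: 0.0203
```

send_rows --series '[{"offset":[0,0,0],"dr":[0,0,0],"jaw":10},{"offset":[0,0,0],"dr":[0,0,0],"jaw":10},{"offset":[0,0,0],"dr":[0,0,0],"jaw":10}]'

```text
clock: 22.48
tcp_pos: [0.524, -0.0257, 0.0502]
tool_rot: [0.013, 0.707, -0.013, 0.707]
wrist_force: [0.1, 0.3, -2.1]
opening: 0.0199
```

```bash
python3 - <<'E'
from ring import *
plan([.5237,-.0262,.0495],-2.13)
for n in ['wrist','scene','top']:
    I=env.get_image(n); np.savez('pics/%s13.npz'%n,**I); save(I['color'],n+'13.png')
    if n=='scene': s=cv2.resize(I['color'][200:250,255:305],None,fx=11,fy=11,interpolation=cv2.INTER_CUBIC); S=I
    if n=='wrist': w=cv2.resize(I['color'][110:175,205:360],None,fx=5,fy=5,interpolation=cv2.INTER_CUBIC)
save(s,'g13.png'); save(w,'h13.png')
E
```

```text
t 22.475 tcp [ 0.524  -0.0257  0.0502] open 0.0199 F [ 0.1  0.3 -2.1] q [-0.18  0.48  1.85  0.    0.82 -1.72]
heading s 1 yaw -2.11 tilt: toolx [-6.e-04  3.e-04 -1.e+00]
cols x [-0.001  0.    -1.   ] y [0.037 0.999 0.   ] z [ 0.999 -0.037 -0.001]
turn(tool) deg [ 0.02 -0.03 -0.01]
offset AFTER turn mm [ 0.7 -0.5 -0.2]
offset now mm [ 0.7 -0.5 -0.2]
```

View pics/g13.png

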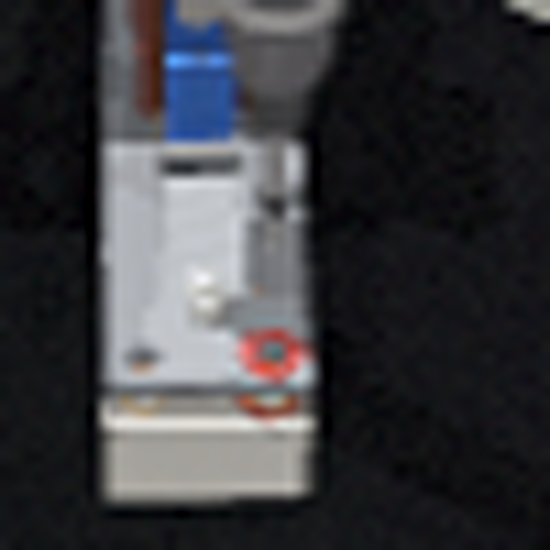

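View pics/h13.png

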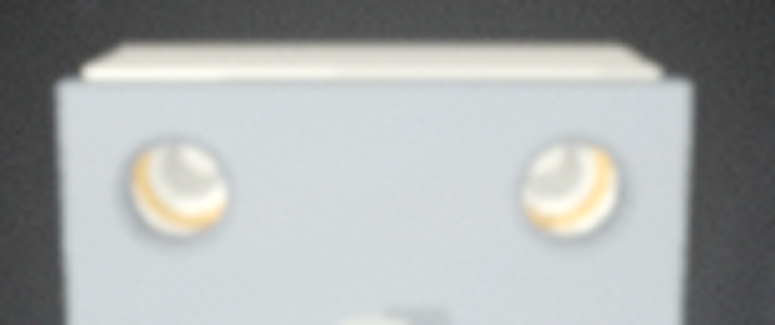

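View pics/top13.png

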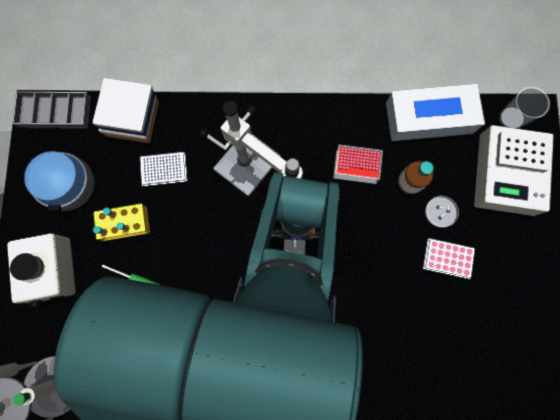

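```bash
python3 - <<'E'
from ring import *
I=dict(np.load('pics/wrist13.npz'))
f=lambda x,y:[(x+.5)/5-.5+205,(y+.5)/5-.5+110]
C=onplane(I,[f(570,189),f(178,189)],.047); B=onplane(I,[f(556,172),f(183,172)],.03); print(C.round(4),B.round(4),((C-B)*1000).round(1))
s=dict(np.load('pics/scene13.npz')); r=red(s,274,226,286,235); print(r,onplane(s,[r[:2]],.047))
E
```

```text
[[ 0.4722 -0.0061  0.047 ]
 [ 0.4709 -0.0414  0.047 ]] [[ 0.473  -0.0057  0.03  ]
 [ 0.4717 -0.0427  0.03  ]] [[-0.9 -0.3 17. ]
 [-0.8  1.3 17. ]]
(279.81775093078613, 231.99900150299072, array([4.75708437, 6.8229866 ])) [[ 0.63441987 -0.01151044  0.047     ]]
```

send_rows --series '[{"offset":[0.5,-0.4,0],"dr":[0,0,0],"jaw":10},{"offset":[0,0,0],"dr":[0,0,0],"jaw":10},{"offset":[0,0,0],"dr":[0,0,0],"jaw":10},{"offset":[0,0,0],"dr":[0,0,0],"jaw":10},{"offset":[0,0,0],"dr":[0,0,0],"jaw":10}]'

```text
clock: 23.25
tcp_pos: [0.5238, -0.0261, 0.0496]
tool_rot: [0.013, 0.707, -0.013, 0.707]
wrist_force: [0.5, -0.3, -1.4]
opening: 0.0197
```

send_rows --series '[{"offset":[0,0,0],"dr":[0,0,0],"jaw":10},{"offset":[0,0,0],"dr":[0,0,0],"jaw":10},{"offset":[0,0,0],"dr":[0,0,0],"jaw":10}]'

```text
clock: 23.62
tcp_pos: [0.5238, -0.0261, 0.0496]
tool_rot: [0.013, 0.707, -0.013, 0.707]
wrist_force: [0.3, -0.5, -2.1]
opening: 0.0195
```

```bash
python3 - <<'E'
from ring import *
plan([.5237,-.0262,.0495],-2.13)
print(np.abs(env.observe()['joint_vel']).max())
print(env.finish_job())
E
```

```text
t 23.625 tcp [ 0.5238 -0.0261  0.0496] open 0.0195 F [ 0.3 -0.5 -2.1] q [-0.18  0.48  1.85  0.    0.82 -1.72]
heading s 1 yaw -2.11 tilt: toolx [-9.e-04  3.e-04 -1.e+00]
cols x [-0.001  0.    -1.   ] y [0.037 0.999 0.   ] z [ 0.999 -0.037 -0.001]
turn(tool) deg [ 0.02 -0.05 -0.02]
offset AFTER turn mm [ 0.1 -0.1 -0.1]
offset now mm [ 0.1 -0.1 -0.1]
0.00245665401454133
the job is handed in; nothing more can be done
None
```

I slid the base under the screw and corrected it once. I then picked up the cover by its blue block, and the job was handed in at 23.6 s with the cover still held over the base.

**Base under the screw:** the red-ringed hole is about 1 mm from directly below the screw tip. The wrist camera gave an offset of (-0.7, +0.9) mm. The scene camera gave about (+0.9, +1.0) mm, so the two disagreed on the sign in x.

**Cover over the base:**
- **Height and tilt:** the underside is about 40.5 mm above the bench, roughly 10.5 mm above the base, and the tool is within 0.1° of level.
- **Hole alignment:** before a last 0.4 mm shift sideways, the two far holes were within 1 mm and about 1.5 mm of the threaded holes, with the brass visible through both. The scene view showed red ring over red ring, but I did not measure the fourth pair separately.
- **Grip:** it had not slipped after the lift, and the arm was at rest at hand-in.

**Surroundings:** the wrist-force readings I saw stayed under about 11 N. I saw no contact with the driver, and nothing else on the bench looks moved in the last top view. In that view the arm hides part of the hand screwdriver.

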